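# Unstack the biscuit tins onto their display boards

## Task

Take the two stacks of biscuit tins apart and set each of the five tins upright on the dark wooden board that has its own shape and size (square, large round, hexagonal, oblong, small round). Centre each tin on its board with its straight sides parallel to the board's edges, and never let a tin tip over.

Things in the scene. Friction and masses are not known exactly. Their poses are not given: they have to be found in the camera images.
- square_tin_center (a point): Biscuit tin, closed, gold-coloured lid band and white lid panel, 40 mm high. Square, 64 x 64 mm, sides along its x and y axes, about 200 g. It starts at the bottom of one of the two stacks, standing on the table, with one or two smaller tins on it. Point: the tin's centre, 20 mm above its underside; z up.
- biground_tin_center (a point): Biscuit tin, closed, gold-coloured lid band and white lid panel, 40 mm high. Large round, 66 mm diameter, about 180 g. It starts at the bottom of one of the two stacks, standing on the table, with one or two smaller tins on it. Point: the tin's centre, 20 mm above its underside; z up.
- hex_tin_center (a point): Biscuit tin, closed, gold-coloured lid band and white lid panel, 40 mm high. Hexagonal, 52 mm across the flats, one pair of flats facing along its y axis and corners on its x axis, about 130 g. It starts as the second tin of either stack, standing on the square or the large round tin. Point: the tin's centre, 20 mm above its underside; z up.
- oblong_tin_center (a point): Biscuit tin, closed, gold-coloured lid band and white lid panel, 40 mm high. Oblong, 56 mm long along its x axis, 34 mm wide along its y axis, about 100 g. It starts as the second tin of either stack, standing on the square or the large round tin. Point: the tin's centre, 20 mm above its underside; z up.
- smallround_tin_center (a point): Biscuit tin, closed, gold-coloured lid band and white lid panel, 40 mm high. Small round, 34 mm diameter, about 70 g. It starts on top of the hexagonal tin, third in that stack. Point: the tin's centre, 20 mm above its underside; z up.
- square_board_top (a point): Dark wooden board, 10 mm thick, fixed to the table, square, 82 x 82 mm, sides along its x and y axes. Point: centre of its top face, 10 mm above the table; z up.
- biground_board_top (a point): Dark wooden board, 10 mm thick, fixed to the table, large round, 84 mm diameter. Point: centre of its top face, 10 mm above the table; z up.
- hex_board_top (a point): Dark wooden board, 10 mm thick, fixed to the table, hexagonal, 70 mm across the flats, one pair of flats facing along its y axis and corners on its x axis. Point: centre of its top face, 10 mm above the table; z up.
- oblong_board_top (a point): Dark wooden board, 10 mm thick, fixed to the table, oblong, 74 mm along its x axis, 52 mm along its y axis. Point: centre of its top face, 10 mm above the table; z up.
- smallround_board_top (a point): Dark wooden board, 10 mm thick, fixed to the table, small round, 52 mm diameter. Point: centre of its top face, 10 mm above the table; z up.

How it is judged:
At the end, for the whole second after the job is handed in: Each tin stands upright (0.1 rad) and at rest on the board of its own shape, centres within 10 mm, its underside on the board (4 mm); sides of the square, hexagonal and oblong tins parallel to their boards' edges within 0.2 rad, any turn that fits the outline (horizontal distance between square_tin_center and square_board_top below 0.01 m and z of square_tin_center in the frame of square_board_top between 0.016 and 0.024 m and angle between each of square_tin_center, biground_tin_center, hex_tin_center, oblong_tin_center, smallround_tin_center's own z axis and vertical below 0.1 rad and linear speed of each of square_tin, biground_tin, hex_tin, oblong_tin, smallround_tin below 0.02 m/s and angular speed of each of square_tin, biground_tin, hex_tin, oblong_tin, smallround_tin below 0.2 rad/s and horizontal distance between biground_tin_center and biground_board_top below 0.01 m and z of biground_tin_center in the frame of biground_board_top between 0.016 and 0.024 m and horizontal distance between hex_tin_center and hex_board_top below 0.01 m and z of hex_tin_center in the frame of hex_board_top between 0.016 and 0.024 m and horizontal distance between oblong_tin_center and oblong_board_top below 0.01 m and z of oblong_tin_center in the frame of oblong_board_top between 0.016 and 0.024 m and horizontal distance between smallround_tin_center and smallround_board_top below 0.01 m and z of smallround_tin_center in the frame of smallround_board_top between 0.016 and 0.024 m and (angle between the x axis of square_tin_center and the x axis of square_board_top, either way round below 0.2 rad or angle between the x axis of square_tin_center and the y axis of square_board_top, either way round below 0.2 rad) and angle between the x axis of oblong_tin_center and the x axis of oblong_board_top, either way round below 0.2 rad and (angle between the x axis of hex_tin_center and the x axis of hex_board_top, either way round below 0.2 rad or angle between the x axis of hex_tin_center and the x axis of hex_board_top, either way round between 0.8472 and 1.2472 rad)); the robot touches nothing.
It fails at once if a tin is tipped over (leans more than 0.6 rad) (angle between any of square_tin_center, biground_tin_center, hex_tin_center, oblong_tin_center, smallround_tin_center's own z axis and vertical above 0.6 rad).
It also fails if it takes over 125 s, if anything falls off the work surface, if the arm or the gripper's body presses on something with over 40 N, if the wrist force passes 120 N, or if a joint passes its speed limit or range.

## Robot

A 7-joint arm with a two-finger parallel gripper is mounted at the origin on the work surface. World frame = base frame: x ahead of the robot, y to its left, z up, the work surface at z = 0. Lengths are in m, angles in rad, forces in N, time in s.
With the tool pointing down it reaches from about 0.425 to 0.875 m from the base axis. Payload 4.7 kg.
Tool frame: the origin (TCP) lies on the centre line of the jaws, within the pads' length; the fingertips stand 14 mm ahead of it and the grasp point (between the pads) lies 5 mm behind it; z points along the fingers, y is the direction in which the jaws open and shut (so a half turn about z gives the same grasp; the last joint's range is limited). The gripper opens to 87 mm and grips with 3 to 60 N. Pads are 19 mm wide; open, the fingers measure 117 mm over their backs; the gripper's body (75 mm by 190 mm) begins 51 mm behind the grasp point.
Start: joints at [1.181, 0.321, -0.07, 1.45, 0.023, 1.371, -0.057], TCP at [0.255, -0.598, 0.237] pointing down, gripper open.
Joint ranges: [-2.86, 2.86], [-0.3, 2.09], [-1.38, 1.24], [0.06, 2.45], [-1.56, 4.7], [0.09, 2.05], [-2.69, 2.69]. Speed limits (rad/s): [2.57, 2.57, 3.14, 3.14, 3.14, 3.14, 3.14].

## Interface

Orientations are given as a rotation vector (axis times angle).
In Python, from bench import ctrl gives the robot as it stands. The module is installed in compiled form; this text tells all that it offers.
- The arm moves only by the tool step_arm, never from a script. Its argument "plan" is a list of rows, each a list of 3 entries, a list of its own where there are three numbers: the turn, a rotation vector about the tool's x, y, z in rad, then the shift along the tool's x, y, z in m, then the closure in counts, from 0 (fully open) to 255 (shut). In form: [[[rx, ry, rz], [x, y, z], hand], ...]. A call has exactly 10 rows; each row is the pose to reach, as a shift and turn from the pose commanded when the call began, along the tool's axes at that moment; what a row does not reach only later rows make up. A row lasts 1/8 s, in which the tool goes at most 62.5 mm and 10.7 degrees, less where a joint would pass 70% of its speed; a pose out of reach is approached as far as the arm can. A call with a gripper value outside its range is refused whole. The fingers move at their own pace and stop on an object; "squeeze" is the grip in N (left out, the last holds). Time passes only in rows, so rows that repeat a pose let the fingers close, or fill a call up. It gives the time, the measured TCP pose, the force and the opening at its end, in the units of the state.
- ctrl.get_state(): the state, without advancing time (a new reading comes with each control period).
- ctrl.get_image(name): name is "scene" or "top" or "wrist"; returns the picture (384x512x3 uint8, red, green, blue); there is no depth.
- ctrl.calibration(name): a dict with "fov_y" (degrees; the focal length in pixels is half the picture's height over the tangent of half this angle, whatever the lens; pixels are square), "cx", "cy" (the principal point, pixels), "k1" (the pictures are not rectified: a ray, as slopes to the right and down, at radius r is drawn at 1 + k1 r^2 times it, then the intrinsics apply), "rvec" (rotation vector, rad) and "tvec" (3), from world to camera coordinates, as OpenCV has them. Camera axes: x right, y down, z forward; pixel columns grow to the right and rows downward; lengths in m; the calibration is good to about 2 mm. A picture is of the moment at which its call begins: read the wrist's pose just before it. calibration takes no time and is no camera call; for the wrist camera it gives the pose at the moment of the call.
- ctrl.close_job(): hands the job in, once; it reports no verdict.
Trained networks look in the newest picture that a camera, given by its name, has taken for a name from the list of things; names that differ only in an ending like _2 or _b are one class to them, and where a whole thing is asked for, a point or a joint stands for the part that bears it (a point fixed in the world has none). Each returns a list of dicts, best first, with "score" (0 to 1); they miss things now and then, are a little off and sometimes report something else, mostly with a low value. They report only what shows in the picture. A call takes as long as a camera call.
- ctrl.cut_out(camera, label): "pixels" (384x512 bool, what is visible of it) and "rect" ([left, top, width, height] in pixels, round what is visible of it).
The state is a dict: "time": time; "joint_positions": joint angles; "qd": joint speeds; "joint_torque": joint torques, N m; "position": TCP position; "tool_rot": TCP orientation; "ft_force": force on the tool from outside, world axes, zero at the start; "torque": the same for the moment, N m; "grip_width": opening from 0.0 (shut) to 1.0 (fully open).
Only numpy, scipy, OpenCV 4.12 (cv2) and the standard library are available. Lean on these libraries where they do the work, as an engineer would, in place of code of your own. Each camera call takes 0.05 s, during which the arm holds its last target.

## Working session

There is one attempt and no reset: what is moved stays moved. The work goes in short steps, Python scripts to look and compute and a tool call to move; the robot and the scene stay as the last step left them, time stands still between calls to the robot, and variables do not carry over. Pictures are saved under pics/ and viewed, and the job is handed in when it is done.

Besides the shell and the picture viewer there is one more tool, called after "Request:" as name([rows], argument=value, ...), one row to a line, values as JSON. step_arm: Moves the arm, as the interface text tells. Its arguments: {"type":"object","properties":{"plan":{"type":"array"},"squeeze":{"type":"number"}},"required":["plan"]}

```bash
mkdir -p pics; ls
python3 - <<'E'
from bench import ctrl
import cv2
s=ctrl.get_state()
for k,v in s.items(): print(k,v)
for n in ["scene","top","wrist"]:
    print(n,ctrl.calibration(n))
    im=ctrl.get_image(n); cv2.imwrite(f"pics/{n}0.png",im[:,:,::-1])
E
```

```text
pics
time 0.0
joint_positions [ 1.181097    0.32180773 -0.0700909   1.45166021  0.02259925  1.37082468
 -0.05689338]
qd [-0.00139489  0.0009744  -0.00044386  0.00067974  0.00046525 -0.000441
 -0.00100366]
joint_torque [-2.47310209e-05 -4.91294539e+01 -4.03822884e-01 -3.12527204e+01
 -6.39894395e-02  4.36927029e-02  1.72765772e-04]
position [ 0.25514464 -0.59725303  0.23547889]
tool_rot [-3.07595069e+00 -6.29680013e-01  7.50389672e-04]
ft_force [ 0.53318053 -0.08708872 -0.04882312]
torque [ 0.02966925 -0.04344704  0.00138312]
grip_width 0.9979920273081038
scene {'fov_y': 43.92839914183762, 'cx': 253.31030650943288, 'cy': 186.64682614591382, 'k1': -0.03520973370505315, 'rvec': array([ 2.16290787,  0.60544054, -0.31291815]), 'tvec': array([-0.45559735, -0.07447018,  1.43663234])}
top {'fov_y': 47.80143337791051, 'cx': 262.8140219739218, 'cy': 190.62118890823186, 'k1': -0.05545307311100568, 'rvec': array([ 2.16923799, -2.12081418,  0.18163122]), 'tvec': array([-0.0239258 ,  0.52823967,  1.22134996])}
wrist {'fov_y': 69.7142853742772, 'cx': 256.4997286188142, 'cy': 194.1456901168952, 'k1': -0.0016346858643224128, 'rvec': array([-2.44780328,  1.61719798,  0.20045847]), 'tvec': array([-0.64936801, -0.02940365,  0.38949961])}
```

View pics/top0.png

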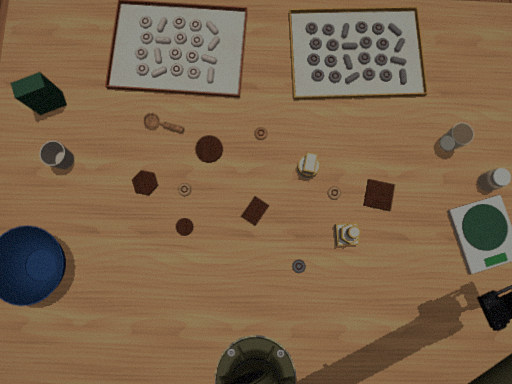

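View pics/scene0.png

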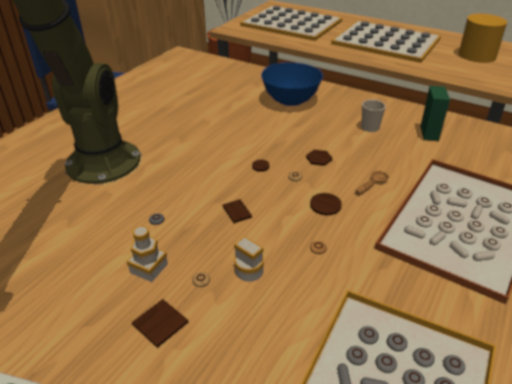

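View pics/wrist0.png

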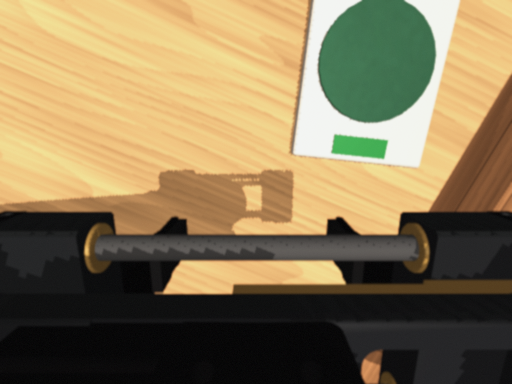

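```bash
cat > h.py <<'E'
import numpy as np, cv2
from bench import ctrl
from scipy.spatial.transform import Rotation as R
def K(c):
    f=192/np.tan(np.radians(c['fov_y'])/2); return np.array([[f,0,c['cx']],[0,f,c['cy']],[0,0,1.]])
def D(c): return np.array([c['k1'],0,0,0.])
def proj(c,P): return cv2.projectPoints(np.asarray(P,float).reshape(-1,1,3),np.asarray(c['rvec'],float),np.asarray(c['tvec'],float),K(c),D(c))[0].reshape(-1,2)
def back(c,uv,z):
    n=cv2.undistortPoints(np.asarray(uv,float).reshape(-1,1,2),K(c),D(c)).reshape(-1,2)
    d=np.c_[n,np.ones(len(n))]; Rm=R.from_rotvec(c['rvec']).as_matrix()
    d=d@Rm; o=-Rm.T@c['tvec']; z=np.broadcast_to(z,len(d))
    return o+d*((z-o[2])/d[:,2])[:,None]
B=["square","biground","hex","oblong","smallround"]
E
python3 - <<'E'
from h import *
c=ctrl.calibration("top"); ctrl.get_image("top")
for n in B:
  for suf,z in (("_board_top",.01),("_tin_center",0.04)):
    for r in ctrl.cut_out("top",n+suf)[:2]:
        m=r['pixels'].astype(np.uint8)
        v,u=np.nonzero(m); 
        P=back(c,np.c_[u,v],z); ctr=P.mean(0)
        pl=(P[:,:2]*1e4).astype(np.float32); (cx,cy),(w,h),a=cv2.minAreaRect(pl)
        print(n+suf,round(r['score'],2),r['rect'],len(u),ctr.round(4),(cx/1e4,cy/1e4),(w/10,h/10),round(a,1), 'R',round(np.hypot(*ctr[:2]),3))
print(ctrl.get_state()['time'])
w=ctrl.calibration("wrist");s=ctrl.get_state()
Rt=R.from_rotvec(s['tool_rot']).as_matrix();Rc=R.from_rotvec(w['rvec']).as_matrix()
print("tool rot\n",Rt.round(3)); print("cam axes in tool (cols)\n",(Rt.T@Rc.T).round(3)); print("cam pos in tool",Rt.T@(-Rc.T@w['tvec']-s['position']))
E
```

```text
square_board_top 0.89 [364.8, 176.8, 28.5, 35.7] 766 [ 0.5306 -0.3622  0.01  ] (0.530758447265625, -0.3621767822265625) (84.74818725585938, 85.2109375) 78.9 R 0.642
square_board_top 0.48 [299.9, 153.4, 20.1, 17.7] 282 [ 0.6212 -0.1517  0.01  ] (0.621305078125, -0.1514680908203125) (39.07264404296875, 70.33653564453125) 79.0 R 0.639
square_tin_center 0.67 [335.1, 222.4, 27.4, 28.1] 162 [ 0.402  -0.2383  0.04  ] (0.4084431640625, -0.2542909912109375) (63.710028076171874, 67.33724975585938) 4.7 R 0.467
biground_board_top 0.94 [192.9, 136.9, 28.4, 26.6] 552 [0.6601 0.1569 0.01  ] (0.6608361328125, 0.1567698486328125) (79.3631591796875, 77.72487182617188) 46.3 R 0.679
biground_tin_center 0.67 [296.7, 154.5, 22.4, 24.7] 182 [ 0.6025 -0.136   0.04  ] (0.60181748046875, -0.1422993896484375) (65.47825927734375, 61.6791259765625) 79.9 R 0.618
hex_board_top 0.91 [131.5, 171.5, 27.2, 22.7] 486 [0.5516 0.3421 0.01  ] (0.551606298828125, 0.3430508544921875) (73.12462158203125, 76.0911865234375) 1.3 R 0.649
hex_board_top 0.62 [174.7, 219.6, 20.5, 15.5] 244 [0.42   0.2177 0.01  ] (0.4210466796875, 0
[... 794 characters left out ...]
145 -0.1477  0.04  ] (0.615092333984375, -0.1475192626953125) (38.779791259765624, 67.25945434570312) 79.9 R 0.632
smallround_board_top 0.61 [175.5, 219.5, 19.7, 13.1] 234 [0.4228 0.2169 0.01  ] (0.423996142578125, 0.2179603759765625) (50.44936828613281, 47.269143676757814) 2.6 R 0.475
smallround_tin_center 0.69 [345.7, 226.7, 15.3, 14.3] 143 [ 0.4142 -0.2766  0.04  ] (0.41401396484375, -0.2768924072265625) (34.66121826171875, 38.22865600585938) 1.1 R 0.498
0.7
tool rot
 [[ 0.92   0.393  0.   ]
 [ 0.393 -0.92  -0.   ]
 [-0.     0.    -1.   ]]
cam axes in tool (cols)
 [[-0.001 -0.971 -0.24 ]
 [ 1.    -0.001 -0.001]
 [ 0.001 -0.24   0.971]]
cam pos in tool [ 0.06447266  0.00063649 -0.14789139]
```

Request:
step_arm([
  [[0,0,0],[0.03,-0.036,-0.01],0],
  [[0,0,0],[0.06,-0.073,-0.02],0],
  [[0,0,0],[0.09,-0.11,-0.03],0],
  [[0,0,0],[0.125,-0.15,-0.04],0],
  [[0,0,0],[0.16,-0.19,-0.05],0],
  [[0,0,0],[0.19,-0.225,-0.06],0],
  [[0,0,0],[0.205,-0.245,-0.065],0],
  [[0,0,0],[0.213,-0.254,-0.065],0],
  [[0,0,0],[0.213,-0.254,-0.065],0],
  [[0,0,0],[0.213,-0.254,-0.065],0],
], squeeze=15)

```text
time: 1.95
position: [0.3508, -0.2817, 0.3011]
tool_rot: [-3.078, -0.627, 0.001]
ft_force: [0.3, -0.5, 0.6]
grip_width: 1.001
```

```bash
cat >> h.py <<'E'
def snap(name,cam="wrist"):
    c=ctrl.calibration(cam); im=ctrl.get_image(cam)
    cv2.imwrite(f"pics/{name}.png",im[:,:,::-1]); np.save(f"pics/{name}.npy",im)
    import pickle; pickle.dump(c,open(f"pics/{name}.pkl","wb")); return c,im
def load(name):
    import pickle; return pickle.load(open(f"pics/{name}.pkl","rb")),np.load(f"pics/{name}.npy")
E
python3 - <<'E'
from h import *
s=ctrl.get_state(); print(s['position'],s['tool_rot'],s['time'])
snap("A1")
E
```

```text
[ 0.35077655 -0.28169572  0.30111332] [-3.07812466e+00 -6.26872617e-01  8.54685831e-04] 1.95
```

View pics/A1.png

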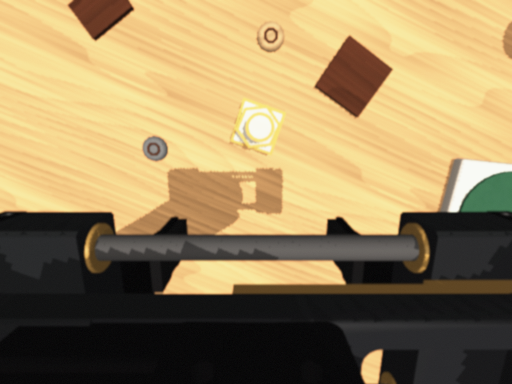

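Run:
```python
from h import *
c,im=load("A1")
a=im[90:165,215:300,::-1]; cv2.imwrite("pics/A1z.png",cv2.resize(a,None,fx=7,fy=7,interpolation=cv2.INTER_CUBIC))
```

```text
(no output)
```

View pics/A1z.png

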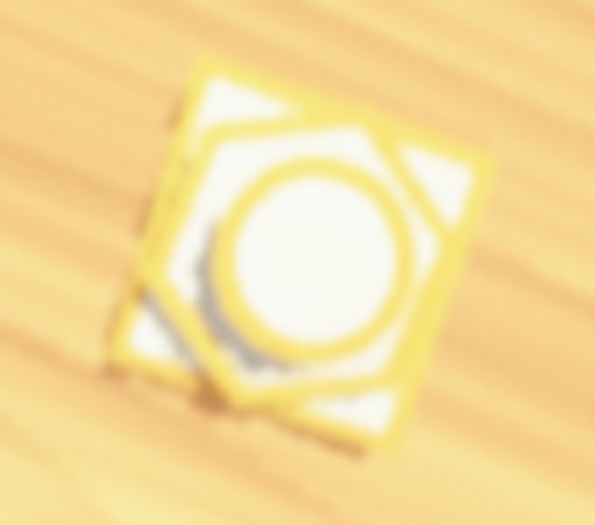

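```bash
cat >> h.py <<'E'
from scipy.optimize import least_squares
def hexc(af): r=af/np.sqrt(3); return np.array([[r*np.cos(k*np.pi/3),r*np.sin(k*np.pi/3)] for k in range(6)])
def rect(w,h): return np.array([[1,1],[-1,1],[-1,-1],[1,-1]])*[w/2,h/2]
def fitc(c,uv,shape,z,yaws=None):
    uv=np.asarray(uv,float); best=None
    def P(p,sh):
        C,S=np.cos(p[2]),np.sin(p[2]); q=sh@np.array([[C,S],[-S,C]])+p[:2]
        return proj(c,np.c_[q,np.full(len(q),z)])
    m=back(c,uv,z).mean(0)[:2]
    for k in range(len(uv)):
      for s in (1,-1):
        o=np.roll(uv[::s],k,axis=0)
        for y0 in (0,1.5,3,4.5):
          r=least_squares(lambda p:(P(p,shape)-o).ravel(),[*m,y0])
          if best is None or r.cost<best.cost: best=r
    return best.x, np.sqrt(2*best.cost/len(uv))
E
python3 - <<'E'
from h import *
c,im=load("A1")
f=lambda l:(np.array(l)+.5)/7-.5+[215,90]
p,e=fitc(c,f([(208,128),(372,118),(455,235),(405,385),(240,400),(152,280)]),hexc(.052),.08); print("hex",p,np.degrees(p[2])%60,e)
p,e=fitc(c,f([(203,60),(492,155),(392,450),(112,362)]),rect(.064,.064),.04); print("sq",p,np.degrees(p[2])%90,e)
print("small",back(c,f([(313,262)]),.12))
E
```

```text
hex [ 0.41009762 -0.2591052   3.14056096] 59.94088853520475 1.3907631608344753
sq [ 0.40951905 -0.25831332  1.66180087] 5.21417602355352 1.0380076766397248
small [[ 0.41027265 -0.26020858  0.12      ]]
```

```bash
cat >> h.py <<'E'
def go(pos,jaw=None,q=False):
    """tool delta to world pos, with jaw axis (tool y) along angle jaw (rad, mod pi), tool vertical"""
    s=ctrl.get_state(); Rt=R.from_rotvec(s['tool_rot']).as_matrix()
    d=Rt.T@(np.array(pos)-s['position'])
    cur=np.arctan2(Rt[1,1],Rt[0,1]); dy=0 if jaw is None else (jaw-cur+np.pi/2)%np.pi-np.pi/2
    # desired rotation
    a=cur+dy; y=np.array([np.cos(a),np.sin(a),0]); z=np.array([0,0,-1.]); x=np.cross(y,z)
    rv=R.from_matrix(Rt.T@np.c_[x,y,z]).as_rotvec()
    print("t",round(s['time'],2),"pos",s['position'].round(4),"jaw deg",round(np.degrees(cur),1),"joints",s['joint_positions'].round(2),"w",round(s['grip_width']*87,1))
    print("  -> shift",d.round(4),"turn",rv.round(4))
E
python3 - <<'E'
from h import *
go([.410,-.260,.101],-1.17)
E
```

```text
t 2.0 pos [ 0.3508 -0.2817  0.3011] jaw deg -67.0 joints [ 0.94 -0.12 -0.29  1.8  -0.04  1.46 -0.51] w 87.1
  -> shift [0.0631 0.0033 0.2001] turn [-0.0006  0.0004  0.0008]
```

Request:
step_arm([
  [[0,0,0],[0.03,0.002,0.02],0],
  [[0,0,0],[0.063,0.003,0.05],0],
  [[0,0,0],[0.063,0.003,0.09],0],
  [[0,0,0],[0.063,0.003,0.13],0],
  [[0,0,0],[0.063,0.003,0.165],0],
  [[0,0,0],[0.063,0.003,0.19],0],
  [[0,0,0],[0.063,0.003,0.2],0],
  [[0,0,0],[0.063,0.003,0.2],70],
  [[0,0,0],[0.063,0.003,0.2],120],
  [[0,0,0],[0.063,0.003,0.2],140],
], squeeze=12)

```text
time: 3.25
position: [0.4112, -0.259, 0.1026]
tool_rot: [3.076, 0.63, 0.002]
ft_force: [0.4, 0.7, -0.2]
grip_width: 0.748
```

Run:
```python
from h import *
go([.410,-.260,.101])
snap("A2")
```

```text
t 3.25 pos [ 0.4112 -0.259   0.1026] jaw deg -66.9 joints [ 0.87  0.11 -0.38  2.    0.05  1.04 -0.7 ] w 65.0
  -> shift [-0.0015  0.0004  0.0016] turn [ 0.0019 -0.0009  0.    ]
```

View pics/A2.png

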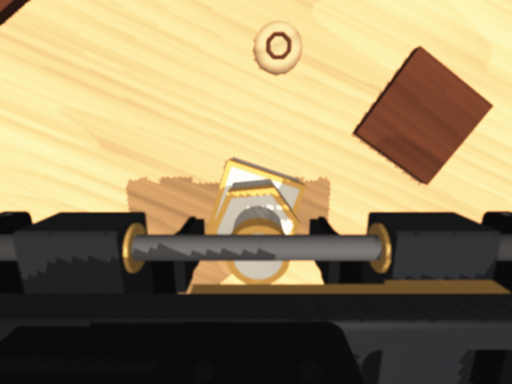

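Request:
step_arm([
  [[0,0,0],[0,0,0],150],
  [[0,0,0],[0,0,0],180],
  [[0,0,0],[0,0,0],200],
  [[0,0,0],[0,0,0],200],
  [[0,0,0],[0,0,0],200],
  [[0,0,0],[0,0,0],200],
  [[0,0,0],[0,0,0],200],
  [[0,0,0],[0,0,-0.01],200],
  [[0,0,0],[0,0,-0.03],200],
  [[0,0,0],[0,0,-0.06],200],
], squeeze=12)

```text
time: 4.55
position: [0.4098, -0.258, 0.1617]
tool_rot: [-3.076, -0.63, 0.002]
ft_force: [0.4, -0.8, -1.5]
grip_width: 0.386
```

Run:
```python
from h import *
print(ctrl.get_state()['ft_force'])
# boards from top, more exact
go([.4225,.217,.15])
snap("A3")
```

```text
[ 0.43475452 -0.79719565 -1.46165954]
t 4.55 pos [ 0.4098 -0.258   0.1617] jaw deg -66.9 joints [ 0.88  0.04 -0.38  1.93  0.02  1.17 -0.67] w 33.6
  -> shift [ 0.1983 -0.4317  0.0124] turn [-0.0019  0.001   0.    ]
```

View pics/A3.png

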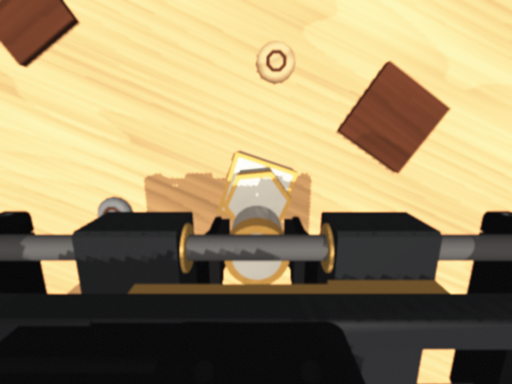

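Request:
step_arm([
  [[0,0,0],[0.02,-0.024,-0.01],200],
  [[0,0,0],[0.05,-0.06,-0.02],200],
  [[0,0,0],[0.08,-0.097,-0.03],200],
  [[0,0,0],[0.11,-0.134,-0.04],200],
  [[0,0,0],[0.135,-0.172,-0.04],200],
  [[0,0,0],[0.143,-0.215,-0.04],200],
  [[0,0,0],[0.15,-0.26,-0.04],200],
  [[0,0,0],[0.155,-0.3,-0.04],200],
  [[0,0,0],[0.159,-0.32,-0.04],200],
  [[0,0,0],[0.159,-0.32,-0.04],200],
])

```text
time: 5.85
position: [0.4307, 0.0997, 0.2018]
tool_rot: [3.076, 0.636, 0.001]
ft_force: [0.2, -1.4, -0.3]
grip_width: 0.39
```

Run:
```python
from h import *
go([.4225,.217,.15])
snap("A4")
ctrl.get_image("top"); 
c=ctrl.calibration("wrist"); ctrl.get_image("wrist")
for n in B:
    for r in ctrl.cut_out("wrist",n+"_board_top")[:1]:
        v,u=np.nonzero(r['pixels']); 
        if len(u)==0: continue
        P=back(c,np.c_[u,v],.01)
        (cx,cy),(w,h),a=cv2.minAreaRect((P[:,:2]*1e4).astype(np.float32))
        print(n,round(r['score'],2),r['rect'],len(u),P.mean(0).round(4),round(cx/1e4,4),round(cy/1e4,4),round(w/10),round(h/10),round(a,1))
```

```text
t 5.85 pos [0.4307 0.0997 0.2018] jaw deg -66.7 joints [ 0.53 -0.1  -0.76  1.96 -0.07  1.26 -1.37] w 33.9
  -> shift [ 0.0389 -0.111   0.0518] turn [ 0.0008 -0.0004  0.    ]
biground 0.59 [269.4, 0.0, 41.4, 9.0] 270 [0.6232 0.1407 0.01  ] 0.6224 0.1405 8 44 23.1
hex 0.58 [56.3, 0.5, 69.2, 30.2] 1487 [0.533  0.3327 0.01  ] 0.5283 0.3333 30 75 23.0
oblong 0.76 [295.9, 142.4, 72.4, 60.8] 2516 [0.4755 0.0124 0.01  ] 0.4747 0.0123 55 74 57.4
smallround 0.71 [141.5, 124.5, 43.0, 42.6] 1525 [0.4237 0.2183 0.01  ] 0.4235 0.2183 50 54 23.0
```

View pics/A4.png

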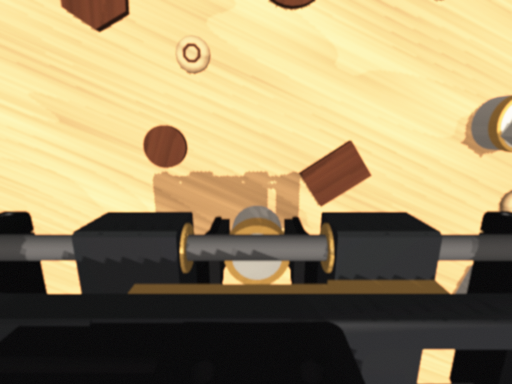

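Request:
step_arm([
  [[0,0,0],[0.015,-0.04,0.01],200],
  [[0,0,0],[0.03,-0.085,0.03],200],
  [[0,0,0],[0.0405,-0.112,0.06],200],
  [[0,0,0],[0.0405,-0.112,0.1],200],
  [[0,0,0],[0.0405,-0.112,0.13],200],
  [[0,0,0],[0.0405,-0.112,0.15],200],
  [[0,0,0],[0.0405,-0.112,0.16],200],
  [[0,0,0],[0.0405,-0.112,0.165],200],
  [[0,0,0],[0.0405,-0.112,0.167],200],
  [[0,0,0],[0.0405,-0.112,0.167],200],
])

```text
time: 7.5
position: [0.4247, 0.2172, 0.035]
tool_rot: [3.078, 0.63, 0.002]
ft_force: [-0.7, -0.1, -0.6]
grip_width: 0.388
```

Run:
```python
from h import *
print(ctrl.get_state()['ft_force'])
go([.4237,.2183,.033])
c,im=snap("A5")
cv2.imwrite("pics/A5z.png",cv2.resize(im[190:300,180:330,::-1],None,fx=5,fy=5,interpolation=cv2.INTER_CUBIC))
c,im=snap("S5","scene")
cv2.imwrite("pics/S5z.png",cv2.resize(im[100:300,120:360,::-1],None,fx=3,fy=3,interpolation=cv2.INTER_CUBIC))
```

```text
[-0.65128931 -0.13623289 -0.60565285]
t 7.5 pos [0.4247 0.2172 0.035 ] jaw deg -66.9 joints [ 0.3   0.27 -0.9   2.06  0.27  0.93 -1.91] w 33.7
  -> shift [-0.0005 -0.0014  0.002 ] turn [ 0.0004 -0.0009  0.    ]
```

View pics/A5z.png

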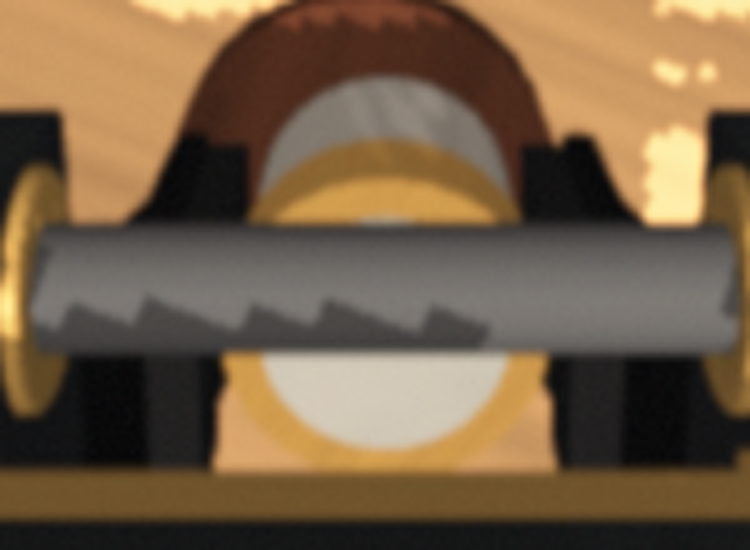

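View pics/S5z.png

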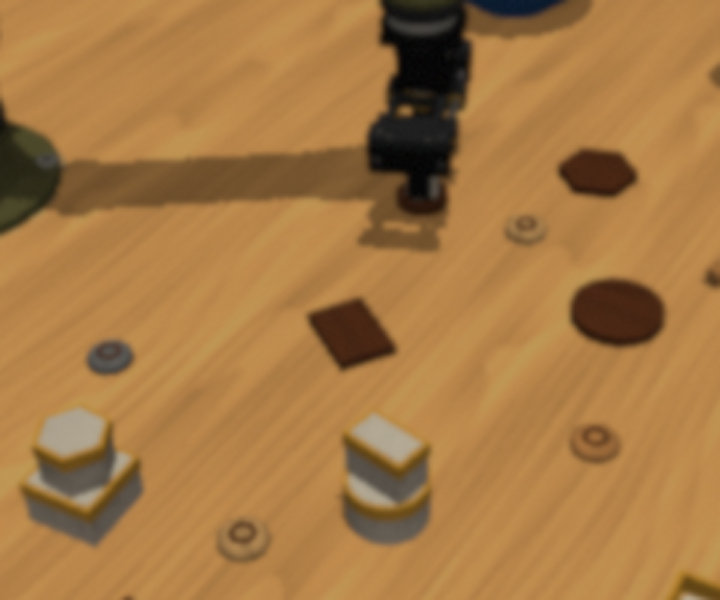

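Request:
step_arm([
  [[0,0,0],[0,-0.001,0.002],200],
  [[0,0,0],[0,-0.001,0.002],200],
  [[0,0,0],[0,-0.001,0.002],130],
  [[0,0,0],[0,-0.001,0.002],80],
  [[0,0,0],[0,-0.001,0.002],60],
  [[0,0,0],[0,-0.001,-0.005],60],
  [[0,0,0],[0,-0.001,-0.03],60],
  [[0,0,0],[0,-0.001,-0.08],30],
  [[0,0,0],[0,-0.001,-0.13],0],
  [[0,0,0],[0,0.04,-0.16],0],
])

```text
time: 8.85
position: [0.44, 0.1837, 0.1978]
tool_rot: [-3.075, -0.641, -0.007]
ft_force: [0.5, -0.2, -0.2]
grip_width: 0.969
```

Run:
```python
from h import *
go([.352,-.282,.26])
c,im=snap("A6")
```

```text
t 8.85 pos [0.44   0.1837 0.1978] jaw deg -66.5 joints [ 0.49  0.   -0.93  1.89  0.    1.24 -1.6 ] w 84.3
  -> shift [-0.2664  0.3918 -0.0632] turn [ 0.0005 -0.0044  0.    ]
```

View pics/A6.png

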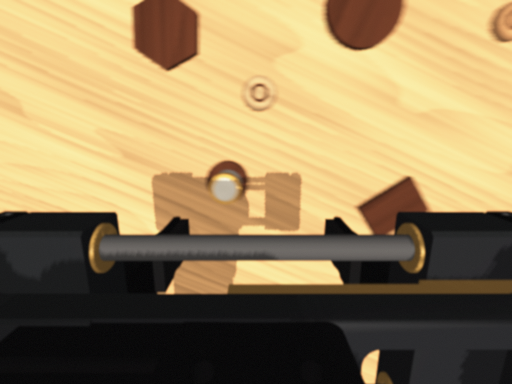

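Run:
```python
from h import *
c,im=load("A6")
# overlay small tin top circle at best color fit
g=cv2.cvtColor(im,cv2.COLOR_RGB2GRAY)
a=im[0:80,120:210,::-1]; b=im[150:215,195:265,::-1]
A=cv2.resize(a,(720,640),interpolation=cv2.INTER_CUBIC); cv2.imwrite("pics/A6h.png",A[:600])
th=np.linspace(0,6.28,200)
def dr(img,P,col,o,f):
    q=((proj(c,P)-o+.5)*f-.5); cv2.polylines(img,[np.round(q).astype(np.int32).reshape(-1,1,2)],True,col,1)
Bz=cv2.resize(b,None,fx=8,fy=8,interpolation=cv2.INTER_CUBIC)
for r,z,col in((.026,.01,(255,0,0)),(.017,.05,(0,0,255))):
    dr(Bz,np.c_[.4237+r*np.cos(th),.2183+r*np.sin(th),0*th+z],col,[195,150],8)
cv2.imwrite("pics/A6s.png",Bz)
```

```text
(no output)
```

View pics/A6h.png

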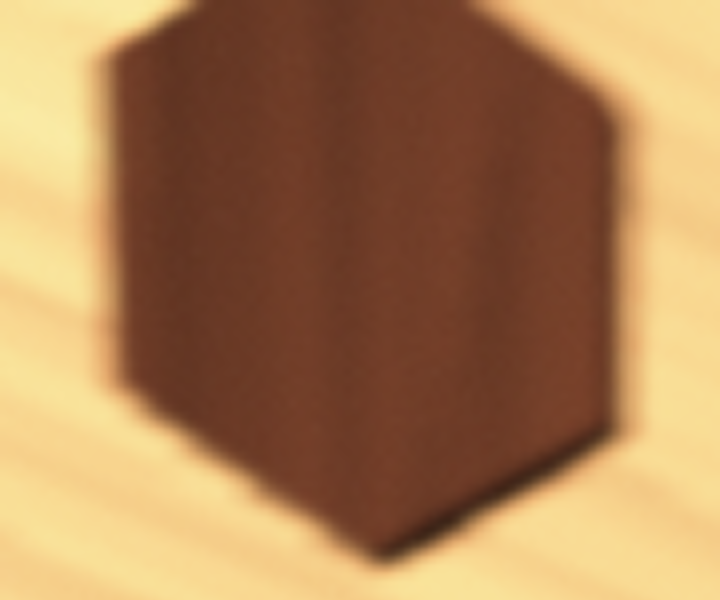

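View pics/A6s.png

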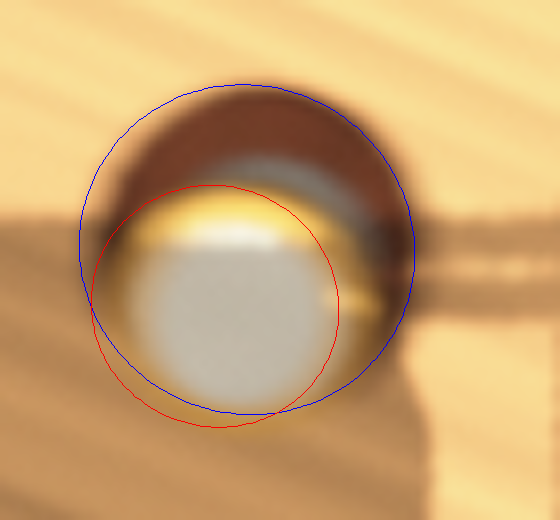

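Run:
```python
from h import *
go([.46,-.04,.26],-np.pi/2)
go([.352,-.259,.26],-np.pi/2)
```

```text
t 8.9 pos [0.4449 0.1762 0.2005] jaw deg -67.0 joints [ 0.5   0.   -0.92  1.89  0.01  1.24 -1.6 ] w 85.9
  -> shift [-0.07    0.2053 -0.0589] turn [ 0.0042 -0.0089  0.4011]
t 8.9 pos [0.4449 0.1762 0.2005] jaw deg -67.0 joints [ 0.5   0.   -0.92  1.89  0.01  1.24 -1.6 ] w 85.9
  -> shift [-0.2549  0.3647 -0.0594] turn [ 0.0042 -0.0089  0.4011]
```

Request:
step_arm([
  [[0,0,0.05],[-0.01,0.04,-0.02],0],
  [[0,0,0.1],[-0.025,0.09,-0.04],0],
  [[0,0,0.15],[-0.045,0.145,-0.06],0],
  [[0,0,0.2],[-0.07,0.2,-0.06],0],
  [[0,0,0.25],[-0.115,0.243,-0.06],0],
  [[0,0,0.3],[-0.16,0.284,-0.06],0],
  [[0,0,0.36],[-0.205,0.325,-0.06],0],
  [[0,0,0.4],[-0.24,0.355,-0.06],0],
  [[0,0,0.4],[-0.255,0.365,-0.06],0],
  [[0,0,0.4],[-0.255,0.365,-0.06],0],
])

```text
time: 10.15
position: [0.3487, -0.2555, 0.2546]
tool_rot: [-3.141, -0.004, -0.0]
ft_force: [0.6, -0.1, -0.2]
grip_width: 1.001
```

Run:
```python
from h import *
c,im=snap("A7")
go([.41,-.259,.061],-np.pi/2)
A=cv2.resize(im[70:190,180:330,::-1],None,fx=5,fy=5,interpolation=cv2.INTER_CUBIC); cv2.imwrite("pics/A7z.png",A)
```

```text
t 10.2 pos [ 0.3496 -0.2544  0.2546] jaw deg -89.7 joints [ 0.96 -0.15 -0.35  1.91 -0.05  1.37 -0.94] w 87.0
  -> shift [0.0603 0.005  0.1936] turn [-0.0006 -0.0005  0.0049]
```

View pics/A7z.png

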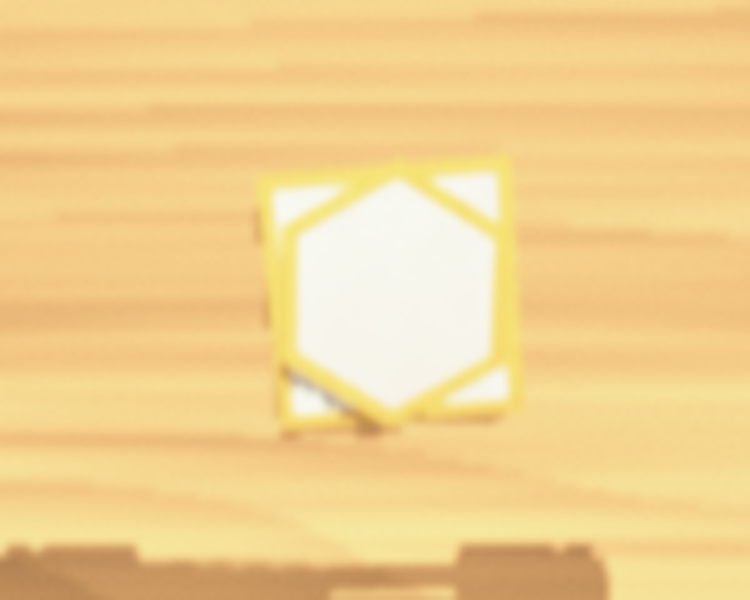

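Run:
```python
from h import *
c,im=load("A7")
f=lambda l:(np.array(l)+.5)/5-.5+[180,70]
p,e=fitc(c,f([(398,165),(507,230),(505,362),(393,428),(283,362),(285,230)]),hexc(.052),.08); print("hex",p,np.degrees(p[2])%60,e)
p2,e=fitc(c,f([(260,178),(509,157),(521,410),(281,432)]),rect(.064,.064),.04); print("sq",p2,np.degrees(p2[2])%90,e)
go([*p[:2],.063],np.radians(-90+(np.degrees(p[2])+30)%60-30))
```

```text
hex [ 0.40982416 -0.25835459  7.32385581] 59.626027516089835 0.8468832846061662
sq [ 0.40954751 -0.25798763  0.07832099] 4.48746224013441 0.6523131899014237
t 10.2 pos [ 0.3496 -0.2544  0.2546] jaw deg -89.7 joints [ 0.96 -0.15 -0.35  1.91 -0.05  1.37 -0.94] w 87.0
  -> shift [0.0602 0.0044 0.1916] turn [-0.0006 -0.0005  0.0115]
```

Run:
```python
from h import *
for i in range(4):
    ctrl.get_image("wrist"); s=ctrl.get_state(); print(s['position'].round(4), s['qd'].round(3))
go([.4098,-.2583,.063],np.radians(-90.3))
c,im=snap("A7b")
cc,_=load("A7"); print(back(c,[[256,130]],.08),back(cc,[[256,130]],.08))
```

```text
[ 0.3499 -0.2539  0.2546] [-0.012 -0.002 -0.009  0.001  0.003 -0.     0.003]
[ 0.3501 -0.2537  0.2547] [-0.005 -0.001  0.003 -0.     0.007 -0.002  0.001]
[ 0.35   -0.2538  0.2547] [-0.003 -0.001  0.005 -0.     0.006  0.     0.003]
[ 0.3499 -0.254   0.2547] [0.002 0.001 0.009 0.001 0.003 0.001 0.001]
t 10.4 pos [ 0.3499 -0.254   0.2547] jaw deg -89.6 joints [ 0.95 -0.15 -0.35  1.91 -0.05  1.37 -0.94] w 87.0
  -> shift [0.0598 0.0046 0.1917] turn [ 0.0002 -0.0002  0.0123]
[[ 0.41007082 -0.25368202  0.08      ]] [[ 0.40889698 -0.25535624  0.08      ]]
```

Run:
```python
from h import *
c,im=load("A7"); cb,imb=load("A7b")
g=lambda i:cv2.cvtColor(i[90:165,225:290],cv2.COLOR_RGB2GRAY).astype(float)
sh,_=cv2.phaseCorrelate(g(im),g(imb)); print(sh)
f=lambda l:(np.array(l)+.5)/5-.5+[180,70]+np.array(sh)
p,e=fitc(cb,f([(398,165),(507,230),(505,362),(393,428),(283,362),(285,230)]),hexc(.052),.08); print("hex",p,np.degrees(p[2])%60,e)
go([*p[:2],.063],np.radians(-90+(np.degrees(p[2])+30)%60-30))
```

```text
(1.2704125160293742, 1.7774599910834539)
hex [ 0.40905096 -0.25814223  3.14017803] 59.91894784115192 0.7839746951357822
t 10.45 pos [ 0.3497 -0.2543  0.2546] jaw deg -89.6 joints [ 0.96 -0.15 -0.35  1.91 -0.05  1.37 -0.94] w 87.1
  -> shift [0.0593 0.0042 0.1916] turn [ 0.0002 -0.      0.0081]
```

Request:
step_arm([
  [[0,0,0.006],[0.03,0.002,0.02],0],
  [[0,0,0.006],[0.0595,0.004,0.05],0],
  [[0,0,0.006],[0.0595,0.004,0.09],0],
  [[0,0,0.006],[0.0595,0.004,0.13],0],
  [[0,0,0.006],[0.0595,0.004,0.16],0],
  [[0,0,0.006],[0.0595,0.004,0.182],0],
  [[0,0,0.006],[0.0595,0.004,0.192],0],
  [[0,0,0.006],[0.0595,0.004,0.192],0],
  [[0,0,0.006],[0.0595,0.004,0.192],40],
  [[0,0,0.006],[0.0595,0.004,0.192],70],
], squeeze=15)

```text
time: 11.7
position: [0.4091, -0.2597, 0.0635]
tool_rot: [3.14, -0.003, 0.002]
ft_force: [0.0, 0.2, -0.6]
grip_width: 0.853
```

Request:
step_arm([
  [[0,0,0],[0,0,0],100],
  [[0,0,0],[0,0,0],140],
  [[0,0,0],[0,0,0],150],
  [[0,0,0],[0,0,0],150],
  [[0,0,0],[0,0,0],150],
  [[0,0,0],[0,0,0],150],
  [[0,0,0],[0,0,-0.005],150],
  [[0,0,0],[0,0,-0.02],150],
  [[0,0,0],[0,0,-0.05],150],
  [[0,0,0],[0,0,-0.09],150],
], squeeze=15)

```text
time: 12.95
position: [0.4078, -0.259, 0.1534]
tool_rot: [-3.141, 0.003, 0.002]
ft_force: [0.3, -0.4, -1.2]
grip_width: 0.594
```

Run:
```python
from h import *
c,im=snap("A8")
go([.47,-.05,.16],np.radians(-66.5))
go([.48,0.26,.2],np.radians(-66.5))
```

```text
t 13.0 pos [ 0.4111 -0.2608  0.1595] jaw deg -90.1 joints [ 0.92  0.04 -0.41  1.94  0.02  1.16 -1.08] w 51.7
  -> shift [ 0.0585 -0.2109 -0.0012] turn [ 0.0065 -0.0056 -0.4121]
t 13.0 pos [ 0.4111 -0.2608  0.1595] jaw deg -90.1 joints [ 0.92  0.04 -0.41  1.94  0.02  1.16 -1.08] w 51.7
  -> shift [ 0.0682 -0.5207 -0.0427] turn [ 0.0065 -0.0056 -0.4121]
```

View pics/A8.png

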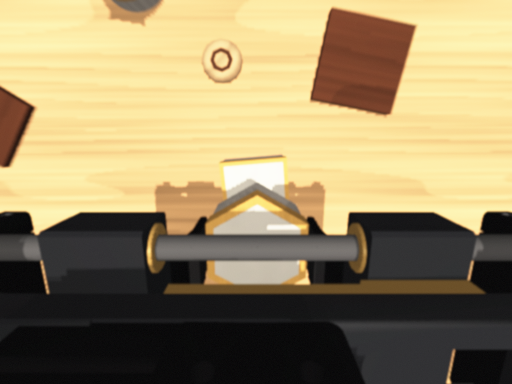

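Request:
step_arm([
  [[0,0,-0.02],[0.01,-0.02,-0.005],150],
  [[0,0,-0.06],[0.024,-0.06,-0.01],150],
  [[0,0,-0.1],[0.036,-0.11,-0.02],150],
  [[0,0,-0.15],[0.048,-0.16,-0.03],150],
  [[0,0,-0.2],[0.06,-0.21,-0.04],150],
  [[0,0,-0.25],[0.065,-0.26,-0.05],150],
  [[0,0,-0.3],[0.067,-0.31,-0.05],150],
  [[0,0,-0.34],[0.069,-0.36,-0.05],150],
  [[0,0,-0.38],[0.071,-0.41,-0.05],150],
  [[0,0,-0.412],[0.072,-0.45,-0.05],150],
])

```text
time: 14.25
position: [0.4798, 0.1941, 0.2022]
tool_rot: [-3.074, -0.646, 0.001]
ft_force: [0.9, 0.6, -1.6]
grip_width: 0.594
```

Run:
```python
from h import *
go([.485,0.31,.21],np.radians(-66.5))
```

```text
t 14.25 pos [0.4798 0.1941 0.2022] jaw deg -66.3 joints [ 0.4   0.13 -0.89  1.8   0.11  1.26 -1.67] w 51.7
  -> shift [ 0.0514 -0.104  -0.0078] turn [-0.0008  0.0008  0.0042]
```

Request:
step_arm([
  [[0,0,0],[0.02,-0.04,-0.005],150],
  [[0,0,0],[0.04,-0.08,-0.008],150],
  [[0,0,0],[0.05,-0.1,-0.008],150],
  [[0,0,0],[0.05,-0.104,-0.008],150],
  [[0,0,0],[0.05,-0.104,-0.008],150],
  [[0,0,0],[0.05,-0.104,-0.008],150],
  [[0,0,0],[0.05,-0.104,-0.008],150],
  [[0,0,0],[0.05,-0.104,-0.008],150],
  [[0,0,0],[0.05,-0.104,-0.008],150],
  [[0,0,0],[0.05,-0.104,-0.008],150],
])

```text
time: 15.5
position: [0.4859, 0.3058, 0.2105]
tool_rot: [3.076, 0.639, 0.0]
ft_force: [-0.0, -0.1, -1.5]
grip_width: 0.598
```

Run:
```python
from h import *
c,im=snap("A9")
go([.5516,0.3421,.2],np.radians(-66.5))
A=cv2.resize(im[30:210,130:370,::-1],None,fx=3.3333,fy=3.333333,interpolation=cv2.INTER_CUBIC); cv2.imwrite("pics/A9z.png",A)
```

```text
t 15.55 pos [0.4858 0.3059 0.2105] jaw deg -66.5 joints [ 0.18  0.29 -0.93  1.66  0.24  1.32 -1.95] w 51.8
  -> shift [ 0.0748 -0.007   0.0105] turn [ 0.0001  0.     -0.0003]
```

View pics/A9z.png

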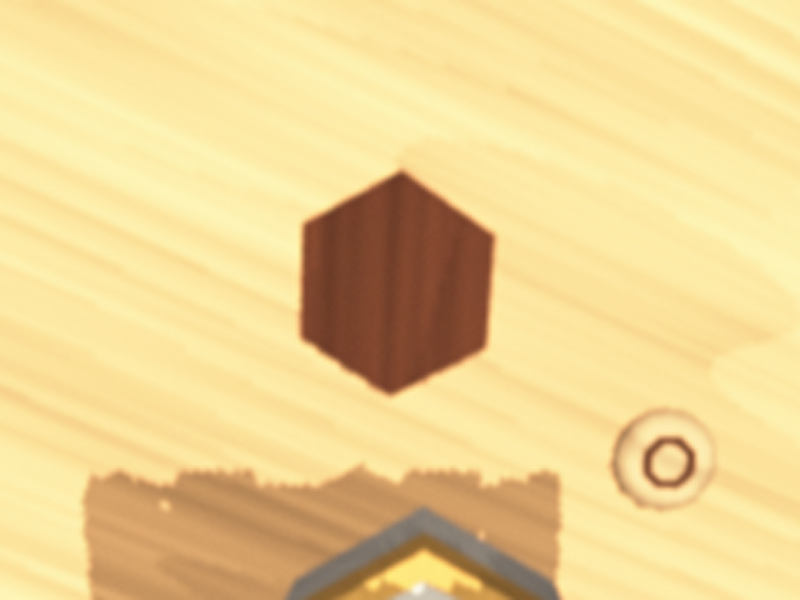

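Run:
```python
from h import *
c,im=load("A9")
f=lambda l:(np.array(l)+.5)*.3-.5+[130,30]
p,e=fitc(c,f([(403,170),(495,235),(488,347),(390,396),(300,338),(303,223)]),hexc(.070),.01); print("hex",p,np.degrees(p[2])%60,e)
go([*p[:2],.033],np.radians(-90+(np.degrees(p[2]))%60))
print("obl",fitc.__name__)
```

```text
hex [ 0.55249077  0.34482854 -0.69601811] 20.12109990476084 0.5036190195753937
t 15.55 pos [0.4858 0.3059 0.2105] jaw deg -66.5 joints [ 0.18  0.29 -0.93  1.66  0.24  1.32 -1.95] w 51.8
  -> shift [ 0.0767 -0.0092  0.1775] turn [0.0001 0.     0.0587]
obl fitc
```

Request:
step_arm([
  [[0,0,0.03],[0.03,-0.004,0.01],150],
  [[0,0,0.058],[0.065,-0.008,0.03],150],
  [[0,0,0.058],[0.0767,-0.009,0.06],150],
  [[0,0,0.058],[0.0767,-0.009,0.1],150],
  [[0,0,0.058],[0.0767,-0.009,0.13],150],
  [[0,0,0.058],[0.0767,-0.009,0.155],150],
  [[0,0,0.058],[0.0767,-0.009,0.168],150],
  [[0,0,0.058],[0.0767,-0.009,0.174],150],
  [[0,0,0.058],[0.0767,-0.009,0.176],150],
  [[0,0,0.058],[0.0767,-0.009,0.176],150],
])

```text
time: 16.8
position: [0.5531, 0.3451, 0.0354]
tool_rot: [-3.093, -0.55, -0.002]
ft_force: [-0.3, 0.9, -2.6]
grip_width: 0.595
```

Run:
```python
from h import *
c,im=snap("A10")
go([.5525,0.3448,.0335],np.radians(-69.9))
A=cv2.resize(im[150:310,160:350,::-1],None,fx=3.5,fy=3.5,interpolation=cv2.INTER_CUBIC); cv2.imwrite("pics/A10z.png",A)
```

```text
t 16.85 pos [0.5531 0.3451 0.0354] jaw deg -69.8 joints [-0.01  0.62 -0.79  1.63  0.49  1.09 -2.15] w 51.8
  -> shift [-0.0007  0.0001  0.0019] turn [-0.0001 -0.0014  0.001 ]
```

View pics/A10z.png

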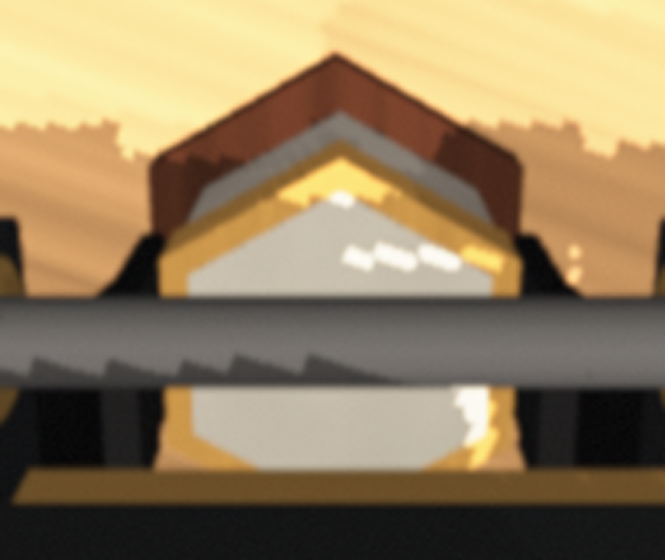

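Request:
step_arm([
  [[0,0,0],[0,0,0.002],150],
  [[0,0,0],[0,0,0.002],150],
  [[0,0,0],[0,0,0.002],90],
  [[0,0,0],[0,0,0.002],50],
  [[0,0,0],[0,0,0.002],20],
  [[0,0,0],[0,0,0],0],
  [[0,0,0],[0,0,-0.02],0],
  [[0,0,0],[0,0,-0.06],0],
  [[0,0,0],[0,0,-0.11],0],
  [[0,0,0],[-0.04,0.03,-0.15],0],
])

```text
time: 18.1
position: [0.5265, 0.3071, 0.1875]
tool_rot: [-3.088, -0.555, -0.006]
ft_force: [1.0, -1.6, 1.6]
grip_width: 0.996
```

Run:
```python
from h import *
ctrl.get_image("wrist")
ctrl.get_image("wrist")
c,im=snap("A11")
go([.54,-.14,.24],np.radians(-90))
A=cv2.resize(im[100:240,160:350,::-1],None,fx=4,fy=4,interpolation=cv2.INTER_CUBIC); cv2.imwrite("pics/A11z.png",A)
```

```text
t 18.25 pos [0.5273 0.303  0.1876] jaw deg -70.0 joints [ 0.15  0.39 -0.9   1.61  0.32  1.29 -2.02] w 86.9
  -> shift [-0.1395  0.4207 -0.0525] turn [ 0.0009 -0.0064  0.3497]
```

View pics/A11z.png

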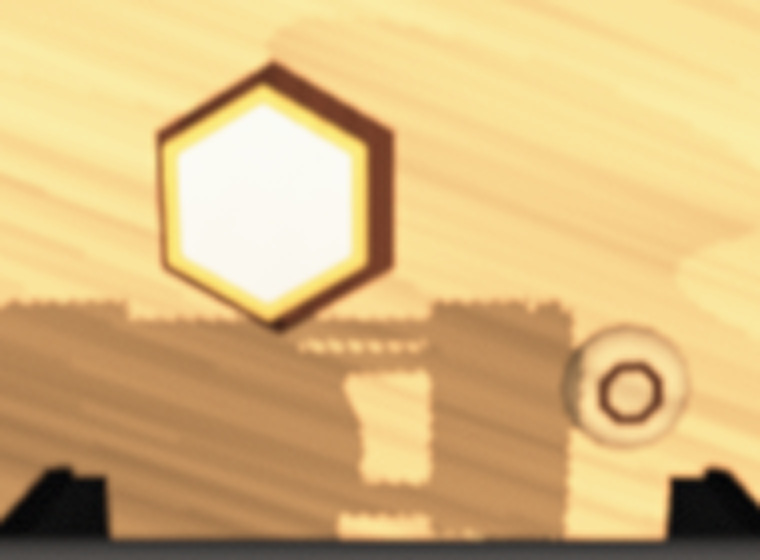

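Request:
step_arm([
  [[0,0,0.05],[-0.01,0.03,-0.02],0],
  [[0,0,0.12],[-0.026,0.08,-0.03],0],
  [[0,0,0.19],[-0.043,0.13,-0.04],0],
  [[0,0,0.26],[-0.06,0.18,-0.05],0],
  [[0,0,0.33],[-0.076,0.23,-0.05],0],
  [[0,0,0.4],[-0.094,0.28,-0.05],0],
  [[0,0,0.46],[-0.11,0.33,-0.05],0],
  [[0,0,0.52],[-0.125,0.37,-0.05],0],
  [[0,0,0.52],[-0.135,0.4,-0.05],0],
  [[0,0,0.52],[-0.135,0.41,-0.05],0],
])

```text
time: 19.5
position: [0.5406, -0.1295, 0.233]
tool_rot: [-3.13, 0.268, 0.002]
ft_force: [-0.1, 0.4, 0.3]
grip_width: 1.001
```

Run:
```python
from h import *
c,im=load("A11")
f=lambda l:(np.array(l)+.5)/4-.5+[160,100]
p,e=fitc(c,f([(265,80),(370,140),(370,262),(268,325),(165,265),(163,140)]),hexc(.052),.05); print("hextin",p,np.degrees(p[2])%60,e)
for i in range(6): ctrl.get_image("wrist")
c,im=snap("B1")
go([.603,-.14,.062],np.radians(-100))
A=cv2.resize(im[50:210,160:350,::-1],None,fx=4,fy=3.75,interpolation=cv2.INTER_CUBIC); cv2.imwrite("pics/B1z.png",A)
```

```text
hextin [0.55537009 0.34480677 5.58078997] 19.755711753704418 1.2490960757860015
t 19.85 pos [ 0.5408 -0.1257  0.2337] jaw deg -99.5 joints [ 0.76  0.17 -0.64  1.68  0.1   1.33 -1.64] w 87.2
  -> shift [0.0637 0.0039 0.1717] turn [-0.0003 -0.      0.0092]
```

View pics/B1z.png

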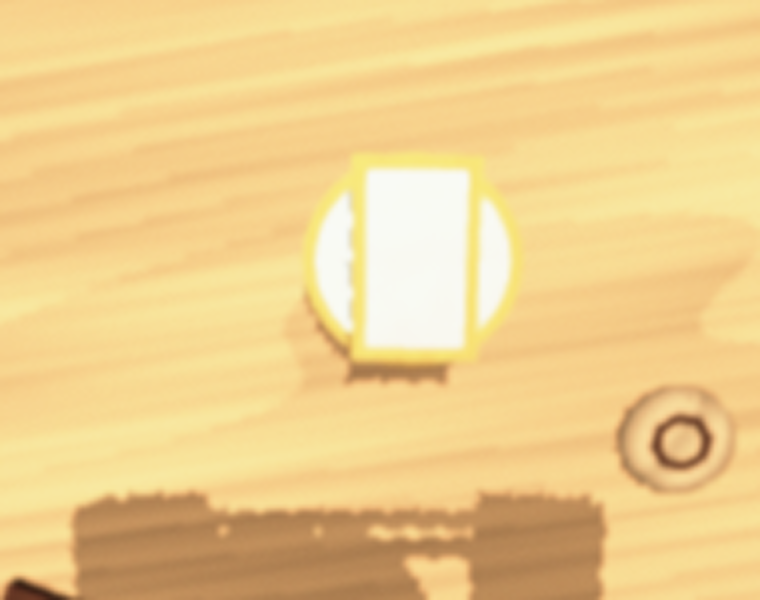

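View pics/B1.png

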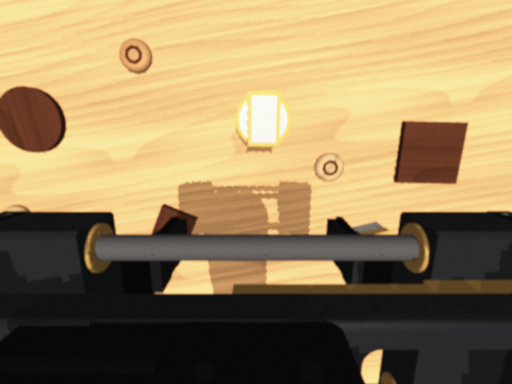

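Run:
```python
from h import *
c,im=load("B1")
f=lambda l:(np.array(l)+.5)/[4,3.75]-.5+[160,50]
p,e=fitc(c,f([(352,157),(483,158),(477,362),(350,362)]),rect(.056,.034),.08); print("obl",p,np.degrees(p[2])%180,e)
print("big", back(c,f([(413,260)]),.04))
go([*p[:2],.063],p[2]+np.pi/2)
for n,l in (("sqb",[(402,122),(467,122),(458,184),(396,182)]),):
    q,e=fitc(c,l,rect(.082,.082),.01); print(n,q,np.degrees(q[2])%90,e)
ctrl.get_image("wrist")
for n in B[:2]:
    for r in ctrl.cut_out("wrist",n+"_board_top")[:1]:
        v,u=np.nonzero(r['pixels']); P=back(c,np.c_[u,v],.01)
        (cx,cy),(w,h),a=cv2.minAreaRect((P[:,:2]*1e4).astype(np.float32))
        print(n,round(r['score'],2),len(u),P.mean(0).round(4),round(cx/1e4,4),round(cy/1e4,4),round(w/10),round(h/10),round(a,1))
```

```text
obl [ 0.60991654 -0.14499016  2.9652509 ] 169.89636153030557 0.26978088340926437
big [[ 0.61137521 -0.14542467  0.04      ]]
t 19.85 pos [ 0.5408 -0.1257  0.2337] jaw deg -99.5 joints [ 0.76  0.17 -0.64  1.68  0.1   1.33 -1.64] w 87.2
  -> shift [0.0713 0.0077 0.1707] turn [-0.0003 -0.      0.011 ]
sqb [ 0.5310695  -0.36065749  6.12676698] 81.03789023151865 1.5841995598275398
square 0.58 4039 [ 0.5322 -0.3589  0.01  ] 0.531 -0.3586 89 83 79.3
biground 0.96 3569 [0.6612 0.1523 0.01  ] 0.6593 0.1506 84 84 67.9
```

Request:
step_arm([
  [[0,0,0.011],[0.035,0.004,0.02],0],
  [[0,0,0.011],[0.071,0.008,0.04],0],
  [[0,0,0.011],[0.071,0.008,0.08],0],
  [[0,0,0.011],[0.071,0.008,0.115],0],
  [[0,0,0.011],[0.071,0.008,0.145],0],
  [[0,0,0.011],[0.071,0.008,0.163],0],
  [[0,0,0.011],[0.071,0.008,0.171],0],
  [[0,0,0.011],[0.071,0.008,0.171],40],
  [[0,0,0.011],[0.071,0.008,0.171],80],
  [[0,0,0.011],[0.071,0.008,0.171],120],
], squeeze=12)

```text
time: 21.25
position: [0.6099, -0.1476, 0.0637]
tool_rot: [3.128, -0.281, 0.003]
ft_force: [0.3, -1.0, 0.4]
grip_width: 0.746
```

Request:
step_arm([
  [[0,0,0],[0,0,0],140],
  [[0,0,0],[0,0,0],180],
  [[0,0,0],[0,0,0],200],
  [[0,0,0],[0,0,0],200],
  [[0,0,0],[0,0,0],200],
  [[0,0,0],[0,0,0],200],
  [[0,0,0],[0,0,0],200],
  [[0,0,0],[0,0,-0.01],200],
  [[0,0,0],[0,0,-0.04],200],
  [[0,0,0],[0,0,-0.08],200],
])

```text
time: 22.5
position: [0.6082, -0.1478, 0.1427]
tool_rot: [3.129, -0.282, -0.004]
ft_force: [0.8, -0.2, -0.1]
grip_width: 0.387
```

Run:
```python
from h import *
ctrl.get_image("wrist")
c,im=snap("B2")
# view pose for oblong board
x=np.array([np.cos(np.radians(-32.6)),np.sin(np.radians(-32.6))])
print(np.array([.4747,.0124])-.064*x)
go([.46,.03,.2],np.radians(-122.6))
```

```text
[0.42078305 0.04688133]
t 22.6 pos [ 0.6123 -0.1482  0.1481] jaw deg -100.3 joints [ 0.69  0.39 -0.62  1.61  0.24  1.21 -1.73] w 34.0
  -> shift [-0.1812 -0.148  -0.0537] turn [-3.000e-04 -8.900e-03  3.894e-01]
```

View pics/B2.png

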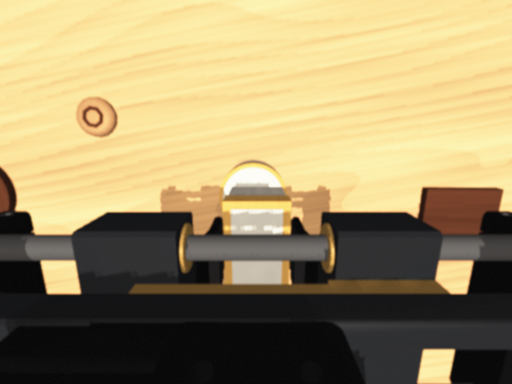

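Request:
step_arm([
  [[0,0,0.04],[-0.02,-0.015,-0.02],200],
  [[0,0,0.1],[-0.05,-0.037,-0.03],200],
  [[0,0,0.16],[-0.08,-0.06,-0.04],200],
  [[0,0,0.22],[-0.11,-0.082,-0.05],200],
  [[0,0,0.28],[-0.14,-0.105,-0.05],200],
  [[0,0,0.34],[-0.17,-0.126,-0.05],200],
  [[0,0,0.389],[-0.19,-0.14,-0.05],200],
  [[0,0,0.389],[-0.2,-0.148,-0.05],200],
  [[0,0,0.389],[-0.205,-0.15,-0.05],200],
  [[0,0,0.389],[-0.205,-0.15,-0.05],200],
])

```text
time: 23.85
position: [0.4345, 0.0362, 0.1926]
tool_rot: [3.015, -0.881, 0.0]
ft_force: [-0.1, -0.1, -1.3]
grip_width: 0.393
```

Run:
```python
from h import *
for i in range(4): ctrl.get_image("wrist")
c,im=snap("B3")
go([.4747,.0124,.036],np.radians(-122.6))
A=cv2.resize(im[30:210,130:370,::-1],None,fx=3.3333,fy=3.333333,interpolation=cv2.INTER_CUBIC); cv2.imwrite("pics/B3z.png",A)
```

```text
t 24.1 pos [0.4346 0.0363 0.1925] jaw deg -122.6 joints [ 0.64 -0.11 -0.72  1.99 -0.08  1.24 -2.2 ] w 33.6
  -> shift [ 0.0468 -0.0014  0.1565] turn [-0.0002  0.0004  0.0001]
```

View pics/B3z.png

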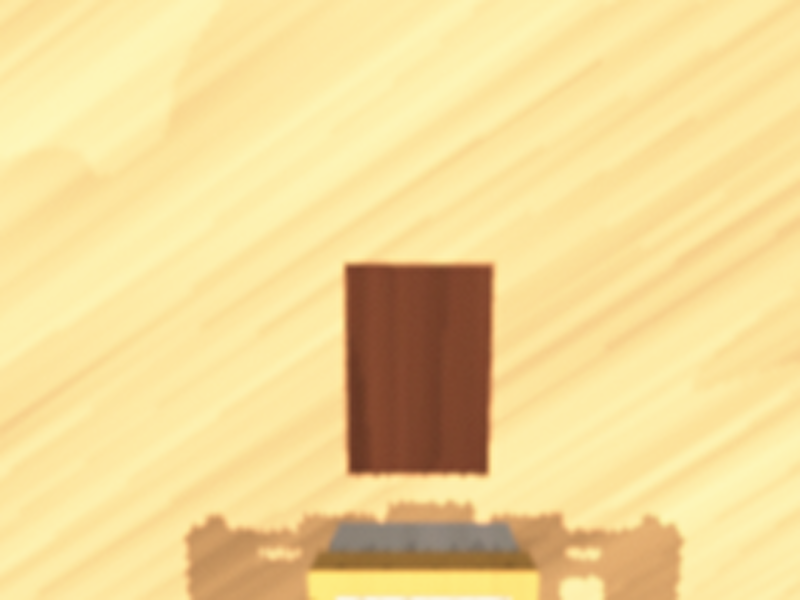

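Run:
```python
from h import *
c,im=load("B3")
f=lambda l:(np.array(l)+.5)*.3-.5+[130,30]
p,e=fitc(c,f([(345,263),(494,263),(488,473),(348,473)]),rect(.074,.052),.01); print(p,np.degrees(p[2])%180,e)
go([*p[:2],.036],p[2]+np.pi/2)
```

```text
[0.47530773 0.01103467 2.56607505] 147.0252702682463 0.6240362176424347
t 24.1 pos [0.4346 0.0363 0.1925] jaw deg -122.6 joints [ 0.64 -0.11 -0.72  1.99 -0.08  1.24 -2.2 ] w 33.6
  -> shift [ 0.048  -0.0006  0.1565] turn [-0.0002  0.0004  0.0067]
```

Request:
step_arm([
  [[0,0,0.006],[0.025,0,0.01],200],
  [[0,0,0.006],[0.048,-0.0005,0.03],200],
  [[0,0,0.006],[0.048,-0.0005,0.06],200],
  [[0,0,0.006],[0.048,-0.0005,0.095],200],
  [[0,0,0.006],[0.048,-0.0005,0.125],200],
  [[0,0,0.006],[0.048,-0.0005,0.144],200],
  [[0,0,0.006],[0.048,-0.0005,0.152],200],
  [[0,0,0.006],[0.048,-0.0005,0.156],200],
  [[0,0,0.006],[0.048,-0.0005,0.157],200],
  [[0,0,0.006],[0.048,-0.0005,0.157],200],
])

```text
time: 25.35
position: [0.4755, 0.0112, 0.0362]
tool_rot: [3.013, -0.89, 0.002]
ft_force: [0.0, -0.2, -1.3]
grip_width: 0.389
```

Run:
```python
from h import *
c,im=snap("B4")
go([.4753,0.011,.0335],np.radians(-123))
A=cv2.resize(im[150:310,160:350,::-1],None,fx=3.5,fy=3.5,interpolation=cv2.INTER_CUBIC); cv2.imwrite("pics/B4z.png",A)
```

```text
t 25.4 pos [0.4755 0.0112 0.0362] jaw deg -122.9 joints [ 0.59  0.22 -0.72  2.06  0.19  0.91 -2.38] w 33.8
  -> shift [-0.      0.0003  0.0027] turn [-0.0003 -0.0012  0.0017]
```

View pics/B4z.png

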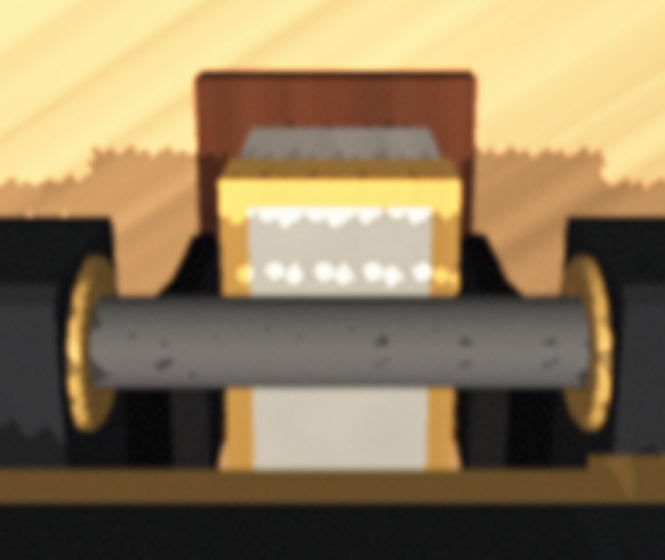

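Request:
step_arm([
  [[0,0,0],[0.001,0,0.0025],200],
  [[0,0,0],[0.001,0,0.0025],200],
  [[0,0,0],[0.001,0,0.0025],130],
  [[0,0,0],[0.001,0,0.0025],80],
  [[0,0,0],[0.001,0,0.0025],50],
  [[0,0,0],[0,0,0],20],
  [[0,0,0],[0,0,-0.02],0],
  [[0,0,0],[0,0,-0.06],0],
  [[0,0,0],[0,0,-0.11],0],
  [[0,0,0],[0,0,-0.15],0],
])

```text
time: 26.65
position: [0.4752, 0.0115, 0.1877]
tool_rot: [3.013, -0.889, 0.003]
ft_force: [0.4, -0.7, -0.2]
grip_width: 0.998
```

Run:
```python
from h import *
for i in range(3): ctrl.get_image("wrist")
c,im=snap("B5")
go([.41-.064,-.258,.24],np.radians(-85.5))
go([.41-.064,-.258,.24],np.radians(4.5))
```

```text
t 26.85 pos [0.4752 0.0113 0.1861] jaw deg -122.9 joints [ 0.67  0.01 -0.74  1.92  0.01  1.22 -2.22] w 86.9
  -> shift [ 0.0378  0.2963 -0.0538] turn [ 6.000e-04 -1.700e-03 -6.528e-01]
t 26.85 pos [0.4752 0.0113 0.1861] jaw deg -122.9 joints [ 0.67  0.01 -0.74  1.92  0.01  1.22 -2.22] w 86.9
  -> shift [ 0.0378  0.2963 -0.0538] turn [-8.00e-04 -1.60e-03  9.18e-01]
```

View pics/B5.png

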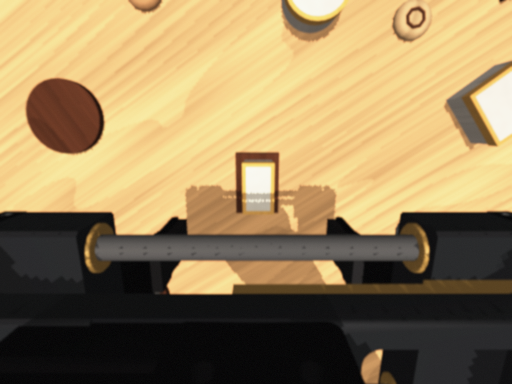

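Request:
step_arm([
  [[0,0,-0.04],[0.003,0.02,-0.01],0],
  [[0,0,-0.12],[0.006,0.06,-0.02],0],
  [[0,0,-0.21],[0.01,0.1,-0.03],0],
  [[0,0,-0.3],[0.015,0.14,-0.03],0],
  [[0,0,-0.39],[0.02,0.18,-0.03],0],
  [[0,0,-0.48],[0.025,0.22,-0.03],0],
  [[0,0,-0.57],[0.03,0.26,-0.03],0],
  [[0,0,-0.65],[0.035,0.285,-0.03],0],
  [[0,0,-0.65],[0.036,0.292,-0.03],0],
  [[0,0,-0.65],[0.036,0.292,-0.03],0],
])

```text
time: 28.1
position: [0.3465, -0.2526, 0.2146]
tool_rot: [-3.138, -0.117, 0.002]
ft_force: [0.4, 0.5, -0.2]
grip_width: 0.996
```

Run:
```python
from h import *
for i in range(5): ctrl.get_image("wrist")
c,im=snap("C1")
go([.4095,-.258,.022],np.radians(-85.2))
A=cv2.resize(im[60:210,160:360,::-1],None,fx=4,fy=4,interpolation=cv2.INTER_CUBIC); cv2.imwrite("pics/C1z.png",A)
```

```text
t 28.4 pos [ 0.347  -0.2527  0.2156] jaw deg -85.6 joints [ 0.91 -0.13 -0.31  1.98 -0.04  1.29 -0.88] w 87.1
  -> shift [0.0619 0.0101 0.1936] turn [ 0.0002 -0.     -0.0068]
```

View pics/C1z.png

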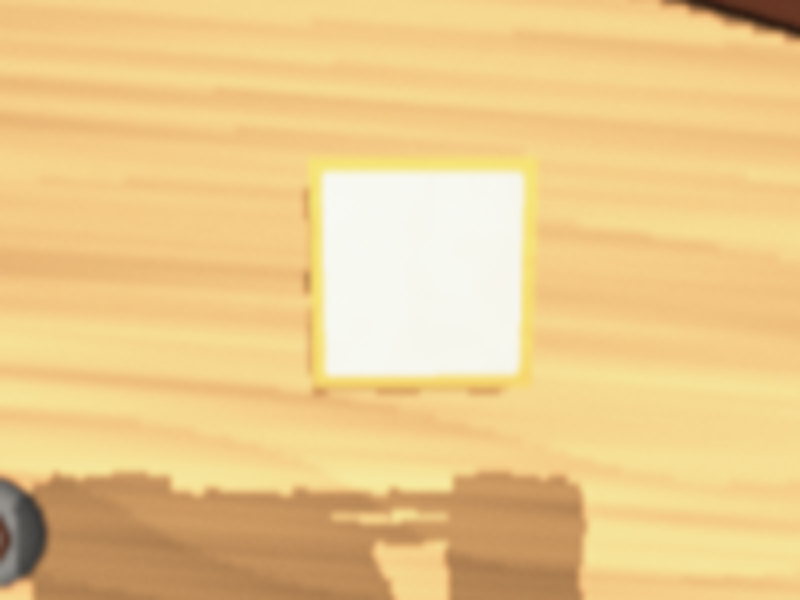

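View pics/C1.png

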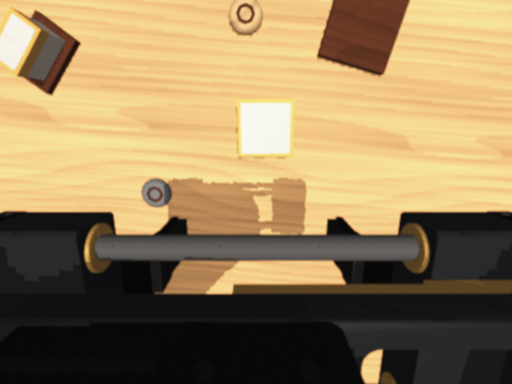

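Run:
```python
from h import *
c,im=load("C1")
f=lambda l:(np.array(l)+.5)/4-.5+[160,60]
p,e=fitc(c,f([(312,158),(537,158),(530,386),(313,387)]),rect(.064,.064),.04); a=np.degrees(p[2])%90; print(p,a,e)
go([*p[:2],.024],np.radians(a-90))
```

```text
[ 0.40957177 -0.25844814  3.21606369] 4.266876045293714 0.558395902394769
t 28.4 pos [ 0.347  -0.2527  0.2156] jaw deg -85.6 joints [ 0.91 -0.13 -0.31  1.98 -0.04  1.29 -0.88] w 87.1
  -> shift [0.0619 0.0105 0.1916] turn [ 0.0002 -0.      0.0025]
```

Request:
step_arm([
  [[0,0,0],[0.03,0.005,0.02],0],
  [[0,0,0],[0.062,0.0105,0.05],0],
  [[0,0,0],[0.062,0.0105,0.09],0],
  [[0,0,0],[0.062,0.0105,0.13],0],
  [[0,0,0],[0.062,0.0105,0.16],0],
  [[0,0,0],[0.062,0.0105,0.183],0],
  [[0,0,0],[0.062,0.0105,0.1915],0],
  [[0,0,0],[0.062,0.0105,0.1915],0],
  [[0,0,0],[0.062,0.0105,0.1915],20],
  [[0,0,0],[0.062,0.0105,0.1915],40],
], squeeze=20)

```text
time: 29.65
position: [0.4099, -0.2597, 0.0251]
tool_rot: [3.138, 0.119, 0.002]
ft_force: [0.3, -0.8, 0.9]
grip_width: 0.89
```

Run:
```python
from h import *
go([.4096,-.2584,.024],np.radians(-85.7))
snap("C2")
```

```text
t 29.65 pos [ 0.4099 -0.2597  0.0251] jaw deg -85.7 joints [ 0.85  0.21 -0.36  2.06  0.1   0.88 -1.07] w 77.5
  -> shift [-0.0002 -0.0013  0.0011] turn [ 0.0014 -0.0014  0.0007]
```

View pics/C2.png

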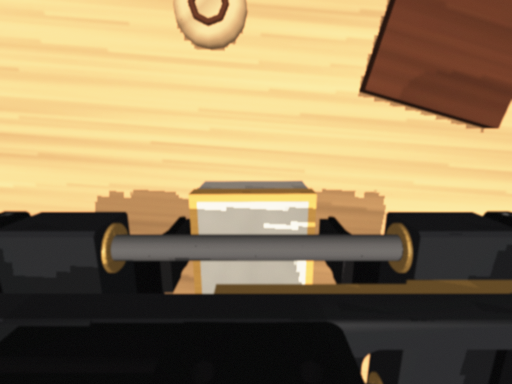

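Square tin sits between the fingers (cols 190–316). Close and lift.

Request:
step_arm([
  [[0,0,0],[0,-0.001,0],60],
  [[0,0,0],[0,-0.001,0],80],
  [[0,0,0],[0,-0.001,0],110],
  [[0,0,0],[0,-0.001,0],110],
  [[0,0,0],[0,-0.001,0],110],
  [[0,0,0],[0,-0.001,0],110],
  [[0,0,0],[0,-0.001,-0.005],110],
  [[0,0,0],[0,-0.001,-0.03],110],
  [[0,0,0],[0,-0.001,-0.07],110],
  [[0,0,0],[0,-0.001,-0.11],110],
], squeeze=20)

```text
time: 30.95
position: [0.4086, -0.2581, 0.1348]
tool_rot: [-3.139, -0.119, 0.001]
ft_force: [-0.3, -0.0, -0.6]
grip_width: 0.733
```

Run:
```python
from h import *
for i in range(3): ctrl.get_image("wrist")
x=np.array([np.cos(np.radians(-10)),np.sin(np.radians(-10))])
t=np.array([.531,-.36])-.075*x; print(t, ctrl.get_state()['ft_force'])
go([*t,.2],np.radians(-100))
```

```text
[ 0.45713942 -0.34697639] [-0.29765524  0.17525643 -2.44622385]
t 31.1 pos [ 0.4104 -0.2592  0.136 ] jaw deg -85.7 joints [ 0.87  0.06 -0.37  1.97  0.03  1.11 -1.01] w 63.8
  -> shift [ 0.0402  0.0912 -0.0635] turn [ 0.003  -0.0038  0.2501]
```

Request:
step_arm([
  [[0,0,0.05],[0.008,0.018,-0.015],110],
  [[0,0,0.1],[0.016,0.036,-0.03],110],
  [[0,0,0.15],[0.024,0.055,-0.045],110],
  [[0,0,0.2],[0.032,0.075,-0.06],110],
  [[0,0,0.25],[0.04,0.09,-0.064],110],
  [[0,0,0.25],[0.04,0.091,-0.064],110],
  [[0,0,0.25],[0.04,0.091,-0.064],110],
  [[0,0,0.25],[0.04,0.091,-0.064],110],
  [[0,0,0.25],[0.04,0.091,-0.064],110],
  [[0,0,0.25],[0.04,0.091,-0.064],110],
])

```text
time: 32.35
position: [0.4559, -0.3457, 0.1982]
tool_rot: [3.13, -0.273, 0.0]
ft_force: [0.4, -0.5, -2.5]
grip_width: 0.731
```

Run:
```python
from h import *
c,im=snap("C3")
go([.531,-.36,.2],np.radians(-100))
A=cv2.resize(im[30:210,130:370,::-1],None,fx=3.3333,fy=3.333333,interpolation=cv2.INTER_CUBIC); cv2.imwrite("pics/C3z.png",A)
```

```text
t 32.4 pos [ 0.4559 -0.3458  0.1982] jaw deg -100.0 joints [ 0.88  0.19 -0.32  1.69  0.06  1.26 -1.19] w 63.9
  -> shift [ 0.0764  0.001  -0.0018] turn [ 0.0003 -0.0002  0.0006]
```

View pics/C3z.png

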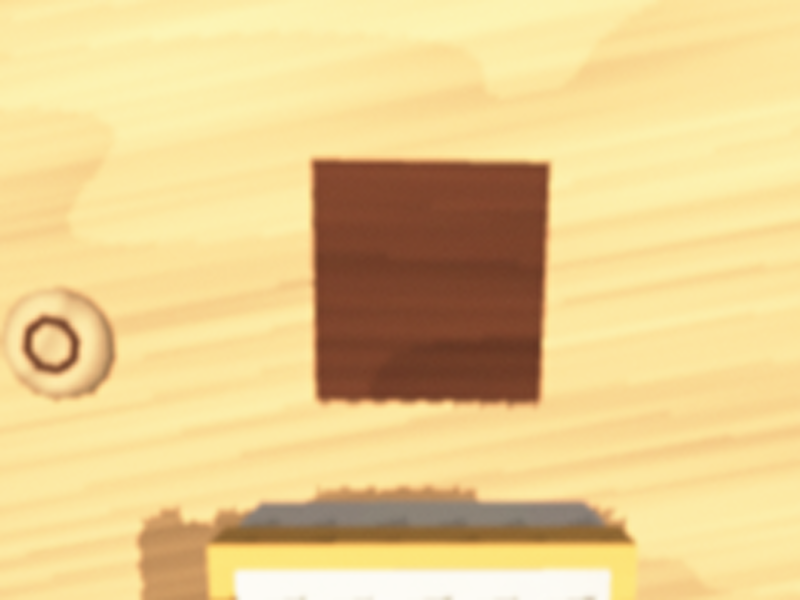

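Run:
```python
from h import *
c,im=load("C3")
f=lambda l:(np.array(l)+.5)*.3-.5+[130,30]
p,e=fitc(c,f([(312,160),(550,163),(540,403),(317,401)]),rect(.082,.082),.01); a=np.degrees(p[2])%90; print(p,a,e)
go([*p[:2],.037],np.radians(a))
go([*p[:2],.037],np.radians(a-180))
```

```text
[ 0.53102827 -0.36210864  4.5277273 ] 79.41966485490843 0.4961150143404506
t 32.4 pos [ 0.4559 -0.3458  0.1982] jaw deg -100.0 joints [ 0.88  0.19 -0.32  1.69  0.06  1.26 -1.19] w 63.9
  -> shift [0.0768 0.0031 0.1612] turn [ 0.0003 -0.0002  0.0107]
t 32.4 pos [ 0.4559 -0.3458  0.1982] jaw deg -100.0 joints [ 0.88  0.19 -0.32  1.69  0.06  1.26 -1.19] w 63.9
  -> shift [0.0768 0.0031 0.1612] turn [ 0.0003 -0.0002  0.0107]
```

Request:
step_arm([
  [[0,0,0.01],[0.03,0.001,0.005],110],
  [[0,0,0.01],[0.065,0.003,0.02],110],
  [[0,0,0.01],[0.0768,0.003,0.05],110],
  [[0,0,0.01],[0.0768,0.003,0.085],110],
  [[0,0,0.01],[0.0768,0.003,0.115],110],
  [[0,0,0.01],[0.0768,0.003,0.14],110],
  [[0,0,0.01],[0.0768,0.003,0.153],110],
  [[0,0,0.01],[0.0768,0.003,0.159],110],
  [[0,0,0.01],[0.0768,0.003,0.161],110],
  [[0,0,0.01],[0.0768,0.003,0.161],110],
])

```text
time: 33.65
position: [0.5316, -0.3625, 0.038]
tool_rot: [3.127, -0.289, 0.002]
ft_force: [0.1, 0.7, -1.8]
grip_width: 0.736
```

Run:
```python
from h import *
c,im=snap("C4")
go([.531,-.3621,.0345],np.radians(-100.6)); print(ctrl.get_state()['ft_force'])
A=cv2.resize(im[150:310,160:350,::-1],None,fx=3.5,fy=3.5,interpolation=cv2.INTER_CUBIC); cv2.imwrite("pics/C4z.png",A)
```

```text
t 33.7 pos [ 0.5316 -0.3625  0.0381] jaw deg -100.6 joints [ 0.8   0.49 -0.31  1.66  0.17  1.02 -1.32] w 63.8
  -> shift [-0.0007 -0.0003  0.0036] turn [ 0.0008 -0.0014  0.0008]
[ 0.25771236 -0.25332926 -1.29075648]
```

View pics/C4z.png

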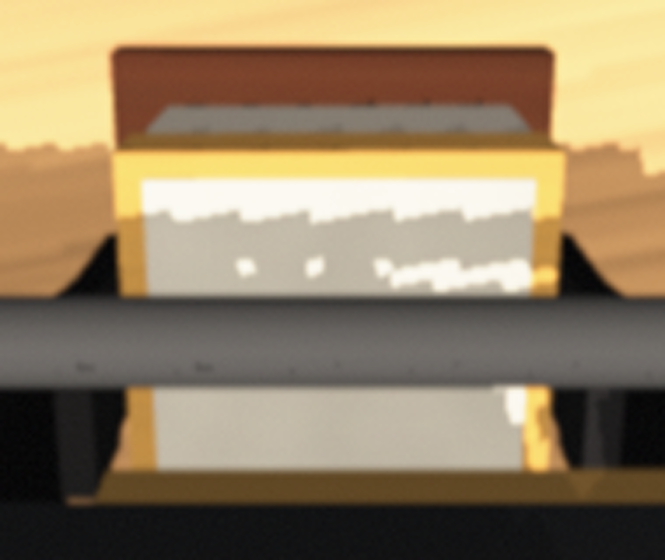

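Request:
step_arm([
  [[0,0,0],[0,0,0.003],110],
  [[0,0,0],[0,0,0.003],110],
  [[0,0,0],[0,0,0.003],60],
  [[0,0,0],[0,0,0.003],30],
  [[0,0,0],[0,0,0.003],0],
  [[0,0,0],[0,0,0.003],0],
  [[0,0,0],[0,0,-0.02],0],
  [[0,0,0],[0,0,-0.06],0],
  [[0,0,0],[0,0,-0.11],0],
  [[0,0,0],[-0.02,0,-0.16],0],
])

```text
time: 34.95
position: [0.5121, -0.3579, 0.1985]
tool_rot: [-3.128, 0.287, -0.001]
ft_force: [0.1, -0.4, 0.2]
grip_width: 1.0
```

Run:
```python
from h import *
for i in range(4): ctrl.get_image("wrist")
c,im=snap("C5")
go([.548,-.134,.2],np.radians(-100))
```

```text
t 35.2 pos [ 0.5112 -0.3584  0.1968] jaw deg -100.6 joints [ 0.84  0.31 -0.33  1.56  0.1   1.29 -1.26] w 87.0
  -> shift [-0.0049 -0.2273 -0.0032] turn [ 0.0001  0.0002 -0.0097]
```

View pics/C5.png

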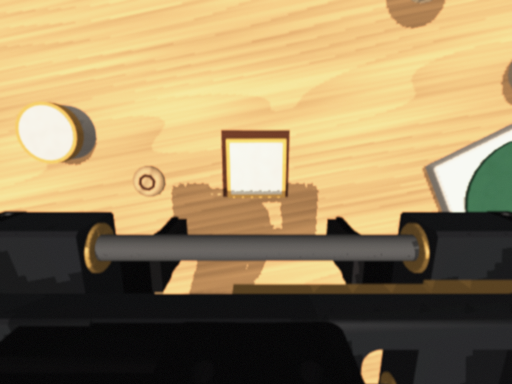

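Request:
step_arm([
  [[0,0,0],[-0.001,-0.03,-0.003],0],
  [[0,0,0],[-0.002,-0.07,-0.003],0],
  [[0,0,0],[-0.003,-0.12,-0.003],0],
  [[0,0,0],[-0.004,-0.17,-0.003],0],
  [[0,0,0],[-0.005,-0.21,-0.003],0],
  [[0,0,0],[-0.005,-0.225,-0.003],0],
  [[0,0,0],[-0.005,-0.227,-0.003],0],
  [[0,0,0],[-0.005,-0.227,-0.003],0],
  [[0,0,0],[-0.005,-0.227,-0.003],0],
  [[0,0,0],[-0.005,-0.227,-0.003],0],
])

```text
time: 36.45
position: [0.5478, -0.1356, 0.2]
tool_rot: [3.128, -0.292, -0.0]
ft_force: [0.5, 0.6, -0.4]
grip_width: 0.999
```

Run:
```python
from h import *
for i in range(2): ctrl.get_image("wrist")
c,im=snap("D1")
go([.6114,-.1454,.024],np.radians(-100))
A=cv2.resize(im[60:210,160:360,::-1],None,fx=4,fy=4,interpolation=cv2.INTER_CUBIC); cv2.imwrite("pics/D1z.png",A)
```

```text
t 36.6 pos [ 0.548  -0.1348  0.2001] jaw deg -100.6 joints [ 0.61  0.19 -0.47  1.7   0.09  1.27 -1.63] w 86.9
  -> shift [ 0.0643 -0.0013  0.1761] turn [ 0.0002 -0.     -0.0103]
```

View pics/D1z.png

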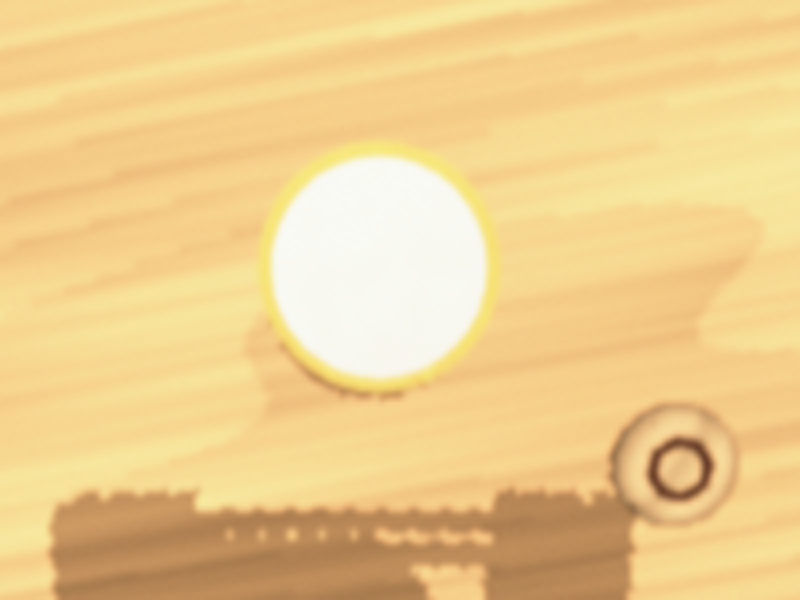

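Run:
```python
from h import *
c,im=load("D1")
f=lambda l:(np.array(l)+.5)/4-.5+[160,60]
P=back(c,f([(261,266),(497,266),(379,142),(379,394)]),.04); print(P, P.mean(0))
m=P.mean(0); go([m[0],m[1],.024])
```

```text
[[ 0.6176597  -0.11399169  0.04      ]
 [ 0.60580622 -0.17689631  0.04      ]
 [ 0.64299786 -0.15139681  0.04      ]
 [ 0.57769331 -0.13896639  0.04      ]] [ 0.61103927 -0.1453128   0.04      ]
t 36.6 pos [ 0.548  -0.1348  0.2001] jaw deg -100.6 joints [ 0.61  0.19 -0.47  1.7   0.09  1.27 -1.63] w 86.9
  -> shift [ 0.0639 -0.0013  0.1761] turn [ 0.0002 -0.      0.    ]
```

Request:
step_arm([
  [[0,0,0],[0.03,-0.001,0.02],0],
  [[0,0,0],[0.064,-0.0015,0.04],0],
  [[0,0,0],[0.064,-0.0015,0.08],0],
  [[0,0,0],[0.064,-0.0015,0.12],0],
  [[0,0,0],[0.064,-0.0015,0.15],0],
  [[0,0,0],[0.064,-0.0015,0.168],0],
  [[0,0,0],[0.064,-0.0015,0.176],0],
  [[0,0,0],[0.064,-0.0015,0.176],0],
  [[0,0,0],[0.064,-0.0015,0.176],20],
  [[0,0,0],[0.064,-0.0015,0.176],40],
], squeeze=22)

```text
time: 37.85
position: [0.612, -0.1449, 0.0252]
tool_rot: [3.128, -0.289, 0.003]
ft_force: [-0.0, 0.6, 0.3]
grip_width: 0.889
```

Request:
step_arm([
  [[0,0,0],[0,0,0],60],
  [[0,0,0],[0,0,0],80],
  [[0,0,0],[0,0,0],110],
  [[0,0,0],[0,0,0],110],
  [[0,0,0],[0,0,0],110],
  [[0,0,0],[0,0,0],110],
  [[0,0,0],[0,0,-0.005],110],
  [[0,0,0],[0,0,-0.03],110],
  [[0,0,0],[0,0,-0.07],110],
  [[0,0,0],[0,0,-0.11],110],
])

```text
time: 39.1
position: [0.6105, -0.1445, 0.1343]
tool_rot: [-3.128, 0.289, 0.003]
ft_force: [0.6, 0.0, -2.5]
grip_width: 0.756
```

Run:
```python
from h import *
for i in range(2): ctrl.get_image("wrist")
c,im=snap("D2")
x=np.array([np.cos(np.radians(-10)),np.sin(np.radians(-10))])
t=np.array([.66,.155])-.075*x; print(t, ctrl.get_state()['ft_force'])
go([*t,.2])
```

```text
[0.58613942 0.16802361] [-0.8554427   0.01042548 -1.96711075]
t 39.25 pos [ 0.6127 -0.1448  0.1363] jaw deg -100.6 joints [ 0.56  0.38 -0.45  1.62  0.18  1.18 -1.69] w 65.4
  -> shift [-0.0831 -0.3027 -0.0642] turn [ 0.0005 -0.0044  0.    ]
```

View pics/D2.png

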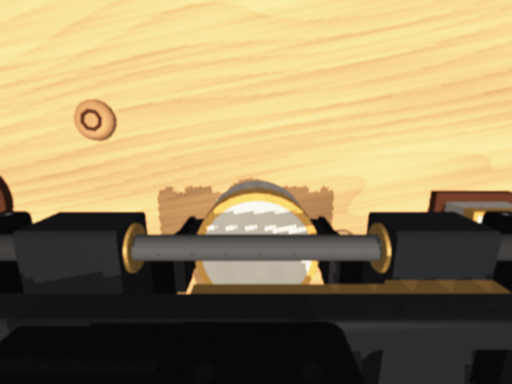

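Request:
step_arm([
  [[0,0,0],[-0.006,-0.02,-0.01],110],
  [[0,0,0],[-0.016,-0.06,-0.025],110],
  [[0,0,0],[-0.028,-0.1,-0.04],110],
  [[0,0,0],[-0.04,-0.145,-0.055],110],
  [[0,0,0],[-0.052,-0.19,-0.064],110],
  [[0,0,0],[-0.064,-0.235,-0.064],110],
  [[0,0,0],[-0.075,-0.275,-0.064],110],
  [[0,0,0],[-0.082,-0.297,-0.064],110],
  [[0,0,0],[-0.083,-0.302,-0.064],110],
  [[0,0,0],[-0.083,-0.302,-0.064],110],
])

```text
time: 40.5
position: [0.5843, 0.1673, 0.1973]
tool_rot: [3.127, -0.288, -0.002]
ft_force: [0.6, -0.5, -0.9]
grip_width: 0.752
```

Run:
```python
from h import *
for i in range(4): ctrl.get_image("wrist")
c,im=snap("D3")
go([.66,.155,.2])
A=cv2.resize(im[30:210,130:370,::-1],None,fx=3.3333,fy=3.333333,interpolation=cv2.INTER_CUBIC); cv2.imwrite("pics/D3z.png",A)
# dark blob centroid
g=cv2.cvtColor(im,cv2.COLOR_RGB2GRAY)
m=((g<100)&(im[:,:,0]>im[:,:,2]+15)).astype(np.uint8); m[170:]=0
n,l,s,ce=cv2.connectedComponentsWithStats(m)
for i in range(1,n):
    if s[i,4]>500:
        v,u=np.nonzero(l==i); P=back(c,np.c_[u,v],.01); (a,b),r=cv2.minEnclosingCircle((P[:,:2]*1e3).astype(np.float32))
        print(s[i],ce[i],P.mean(0),a,b,r)
```

```text
t 40.75 pos [0.5852 0.166  0.1979] jaw deg -100.7 joints [ 0.19  0.31 -0.62  1.59  0.19  1.29 -2.21] w 65.5
  -> shift [ 0.0755 -0.003  -0.0021] turn [ 0.0006  0.0001 -0.    ]
[ 218   79   69   72 3867] [251.82027411 114.41272304] [0.66230539 0.15588605 0.01      ] 661.3104248046875 156.08935546875 40.400177001953125
```

View pics/D3z.png

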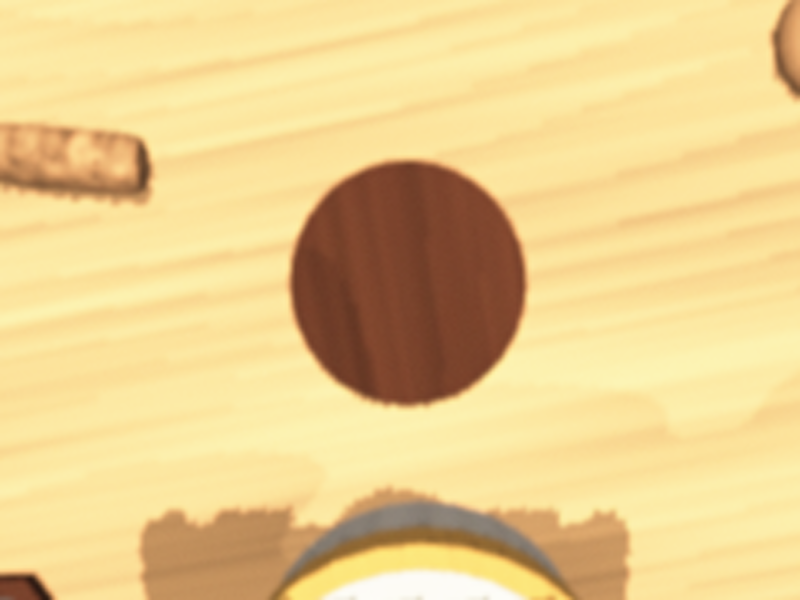

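Request:
step_arm([
  [[0,0,0],[0.03,-0.002,0.005],110],
  [[0,0,0],[0.065,-0.004,0.02],110],
  [[0,0,0],[0.0775,-0.0045,0.05],110],
  [[0,0,0],[0.0775,-0.0045,0.085],110],
  [[0,0,0],[0.0775,-0.0045,0.115],110],
  [[0,0,0],[0.0775,-0.0045,0.14],110],
  [[0,0,0],[0.0775,-0.0045,0.153],110],
  [[0,0,0],[0.0775,-0.0045,0.159],110],
  [[0,0,0],[0.0775,-0.0045,0.161],110],
  [[0,0,0],[0.0775,-0.0045,0.161],110],
])

```text
time: 42.0
position: [0.6626, 0.1578, 0.038]
tool_rot: [-3.128, 0.289, -0.002]
ft_force: [-0.4, 0.2, -1.4]
grip_width: 0.752
```

Run:
```python
from h import *
c,im=snap("D4")
go([.662,.156,.0345]); print(ctrl.get_state()['ft_force'])
A=cv2.resize(im[150:310,160:350,::-1],None,fx=3.5,fy=3.5,interpolation=cv2.INTER_CUBIC); cv2.imwrite("pics/D4z.png",A)
```

```text
t 42.05 pos [0.6626 0.1579 0.0381] jaw deg -100.6 joints [ 0.12  0.6  -0.54  1.55  0.33  1.08 -2.25] w 65.5
  -> shift [-0.0002  0.0019  0.0036] turn [-0.0005 -0.0014 -0.    ]
[ 0.26549551  0.45457868 -1.33570808]
```

View pics/D4z.png

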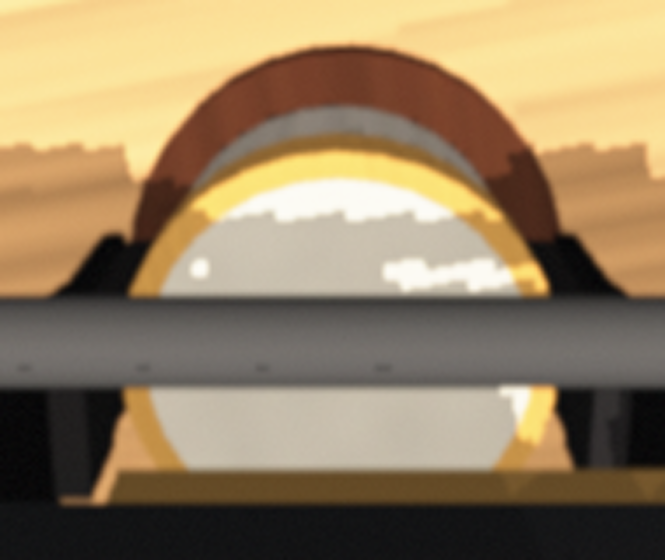

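Request:
step_arm([
  [[0,0,0],[0,0.001,0.003],110],
  [[0,0,0],[0,0.001,0.003],110],
  [[0,0,0],[0,0.001,0.003],60],
  [[0,0,0],[0,0.001,0.003],30],
  [[0,0,0],[0,0.001,0.003],0],
  [[0,0,0],[0,0.001,0.003],0],
  [[0,0,0],[0,0.001,-0.02],0],
  [[0,0,0],[0,0.001,-0.06],0],
  [[0,0,0],[0,0.001,-0.11],0],
  [[0,0,0],[-0.03,0.001,-0.16],0],
])

```text
time: 43.3
position: [0.6336, 0.1612, 0.2002]
tool_rot: [-3.127, 0.293, -0.004]
ft_force: [0.6, -0.2, 0.1]
grip_width: 0.999
```

Run:
```python
from h import *
for i in range(4): ctrl.get_image("wrist")
c,im=snap("D5"); ct,it=snap("T5","top"); cs,isc=snap("S6","scene")
cv2.imwrite("pics/S6z.png",cv2.resize(isc[130:370,100:370,::-1],None,fx=2.5,fy=2.5,interpolation=cv2.INTER_CUBIC))
cv2.imwrite("pics/T5z.png",cv2.resize(it[120:260,110:420,::-1],None,fx=2.5,fy=2.5,interpolation=cv2.INTER_CUBIC))
go([.34,.08,.25],np.radians(-67))
```

```text
t 43.65 pos [0.632  0.1613 0.196 ] jaw deg -100.6 joints [ 0.16  0.41 -0.6   1.48  0.23  1.33 -2.21] w 87.0
  -> shift [-0.2722  0.1337 -0.0534] turn [ 0.0007  0.0019 -0.5863]
```

View pics/D5.png

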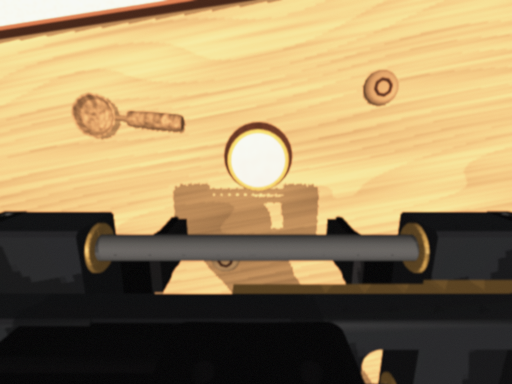

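View pics/S6z.png

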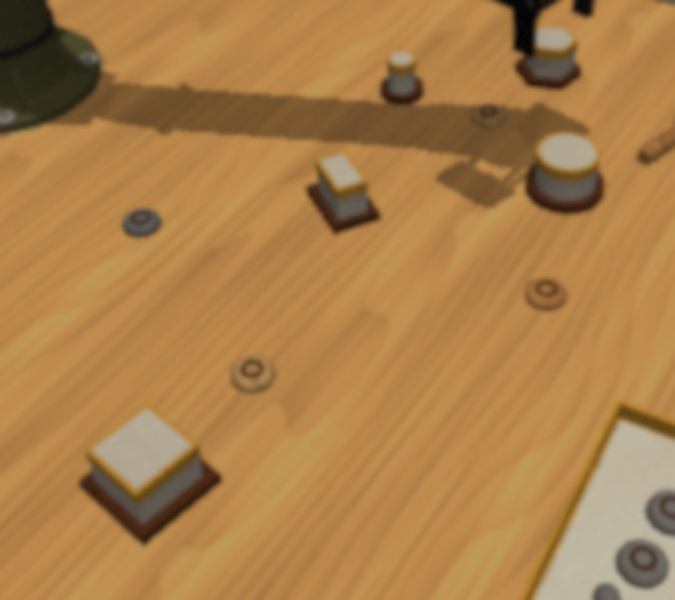

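View pics/T5z.png

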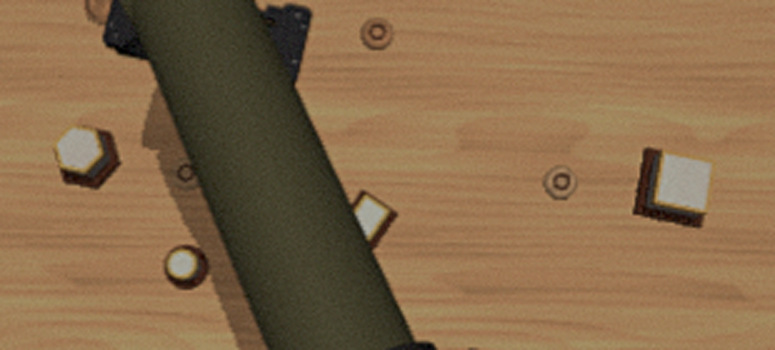

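Run:
```python
from h import *
th=np.linspace(0,2*np.pi,60,endpoint=False); circ=lambda r:np.c_[r*np.cos(th),r*np.sin(th)]
L=[((.531,-.3621,79.4),rect(.064,.064),rect(.082,.082)),((.662,.156,0),circ(.033),circ(.042)),((.5525,.3448,20.1),hexc(.052),hexc(.07)),((.4753,.011,147),rect(.056,.034),rect(.074,.052)),((.4237,.2183,0),circ(.017),circ(.026))]
c,im=load("S6"); tiles=[]
for (x,y,a),t,b in L:
    a=np.radians(a); M=np.array([[np.cos(a),np.sin(a)],[-np.sin(a),np.cos(a)]])
    o=np.round(proj(c,[[x,y,.03]])[0]-[22,22]).astype(int)
    z=cv2.resize(im[o[1]:o[1]+44,o[0]:o[0]+44,::-1],None,fx=6,fy=6,interpolation=cv2.INTER_CUBIC)
    for s,h,col in((t,.05,(0,0,255)),(t,.01,(0,255,255)),(b,.01,(255,100,0))):
        q=(proj(c,np.c_[s@M+[x,y],np.full(len(s),h)])-o+.5)*6-.5
        cv2.polylines(z,[np.round(q).astype(np.int32).reshape(-1,1,2)],True,col,1)
    tiles.append(z)
tiles.append(tiles[0]*0)
cv2.imwrite("pics/chk.png",np.vstack([np.hstack(tiles[:3]),np.hstack(tiles[3:])]))
```

```text
(no output)
```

View pics/chk.png

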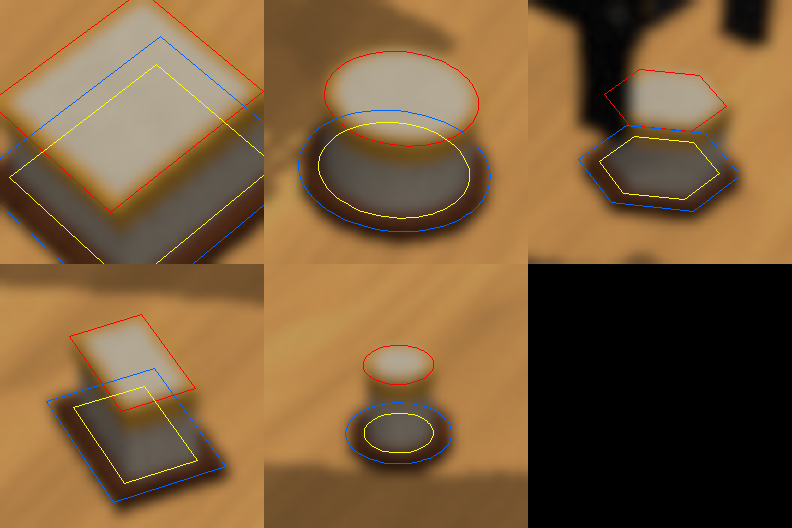

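Run:
```python
from bench import ctrl
s=ctrl.get_state(); print(s['time'],s['qd'].round(3),s['position'])
print(ctrl.close_job())
```

```text
43.65 [-0.002  0.014  0.002  0.006 -0.003 -0.    -0.001] [0.63203299 0.16134623 0.19600202]
the job is handed in; nothing more can be done
None
```

I took both stacks apart and set all five tins upright on their matching boards. I handed the job in at 43.65 s of the 125 s allowed; it reported no verdict.

**Last checks:** I overlaid the expected tin and board outlines on the last scene picture. All five tins looked upright, with the straight sides parallel to their boards. Centring agreed to about 1–2 pixels, which is a few mm against the 10 mm limit.
- **Small round tin:** a wrist-camera check taken while the arm was still settling suggested it is about 2–2.5 mm off centre.
- **Hexagonal tin:** a separate fit put it about 3 mm off centre and within 0.5° of the board.
- **Square, large round and oblong tins:** I checked these only by eye in the pictures.

The gripper was open, with its fingertips about 180 mm above the table and touching nothing. No check failed, but the top camera could not see all the tins because the arm blocked its view.

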